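Clamp a mounted specimen lightly under the hardness tester

TASK

Take the red mounted specimen from the rack and stand it, polished face up, on the rail of the hardness tester's small vise, between the sprung pad of the sliding jaw and the brass back stop, and let go of it; then push the jaw in until its pad clamps the specimen lightly against the stop (about 4 N, and never as much as 8 N), and move away. Grip the specimen gently (under 20 N), set it down softly (under 30 N), do not knock the tester's head, and leave the other specimens, the steel block and the bottle alone.

Things in the scene. Friction and masses are not known exactly. Their poses are not given: they have to be found in the camera images.
- red_center (a point): Centre, half-way up, of the red resin-mounted specimen to be clamped: upright cylinder, diameter 30 mm, height 28 mm, about 35 to 70 g, a small steel square in its polished upper face; z is its axis, up. It stands on one of the three stems of the rack. Grip it with less than 20 N; 6 to 10 N holds it well.
- black_center (a point): Centre of a black specimen of the same size, on another stem of the rack; not to be disturbed.
- green_center (a point): Centre of a green specimen of the same size, on another stem of the rack; not to be disturbed.
- rack: Fixed grey rack board, 250 x 60 x 10 mm (its x, y, z), with three stems 16 mm high and 24 mm in diameter in a row along its x, 85 mm apart (x = -85, 0, 85 mm, tops 26 mm above the table), a specimen on each. Origin: centre of the underside.
- tester: Fixed white hardness tester; its origin on the table, z up, +x from its front to its column. Base x -170 to 360, y +-110, up to 95 mm high; column from x 120 mm. On the base a dark stage, x -80 to 50, y +-60, top 152 mm high; a micrometer sticks out of it at y -60 to -114, height 133 mm. On the stage is a vise: rail, sliding jaw (front), back stop (rear).
- head: Overhanging head, frame and origin as tester: white box x -5 to 360, y +-85, height 240 to 410 mm; below it a turret (radius 30 at x 35, down to 228), indenter (radius 7 at x 12, down to 214) and lens (radius 11 at x 52, down to 213 mm). A gripper pointing straight down does not fit over the specimen's place: tilt it, fingers down and towards +x. Not to be knocked.
- jaw: Sliding jaw; axes as the tester's. Origin: on the rail top, under the face (towards +x) of its sprung pad when free. Slides along the tester's x only, origin from x = -46 (starts 0 to 6 mm further in) to 9 mm; drags with 7 N, stays where left. Jaw x in mm: brass pad -4 to 0, 20 wide, 20 high; gap 8; block -36 to -12, 24 wide, 20 high; then see tab.
- block: Steel reference disc lying on the table, diameter 64 mm, height 15 mm, origin at the centre of its underside; not to be disturbed.
- bottle: White bottle standing on the table, diameter 44 mm, height 90 mm, origin at the centre of its underside; not to be disturbed.
- rail (a point): Point in the middle of the vise rail's flat top, at tester x = 0, y = 0, height 170 mm. The rail runs along the tester's x, 24 mm wide, x -92 to 44 mm. The fixed brass back stop on it (24 wide, 24 high, 12 mm thick) has its flat face to the front, anywhere from 12 to 24 mm behind this point (+x): its setting is not reported and must be felt or seen.
- tab (a point): Middle of the front face of the jaw's blue push tab (26 mm wide, 30 mm high, 6 mm thick), 36 mm in front of the pad's face and 15 mm above the rail; push it towards the tester's +x. The pad yields up to 7.8 mm at 1 N per mm: once it presses the specimen against the stop, the pushing force rises from 7 N (drag) by 1 N per mm.
Things that resemble listed ones, but are neither listed nor needed, are in the scene too. Of the things shaped like the part that bears red_center, the red one is meant.

How it is judged:
On the way:
1. the red specimen stands on the rail between pad and stop, released and not yet clamped (z of red_center in the frame of tester between 0.18 and 0.188 m and x of red_center in the frame of tester between -0.035 and 0.01 m and y of red_center in the frame of tester between -0.008 and 0.008 m and angle between red_center's own z axis and vertical below 0.1 rad and contact force between the fingers and red below 0.05 N and contact force between jaw and red below 1 N), for 0.2 s.
At the end, for the whole second after the job is handed in: The red specimen stands upright (within 0.1 rad), polished face up, on the vise rail (within 8 mm of the rail's middle line), at rest against the back stop, and the jaw's pad presses it with 2 to 6 N (contact force between jaw and red between 2 and 6 N and z of red_center in the frame of tester between 0.18 and 0.188 m and x of red_center in the frame of tester between -0.007 and 0.012 m and y of red_center in the frame of tester between -0.008 and 0.008 m and angle between red_center's own z axis and vertical below 0.1 rad and linear speed of red below 0.02 m/s); the robot touches nothing.
It fails at once if the fingers grip the red specimen with 20 N or more (40 N summed over the two pads) (contact force between the fingers and red above 40 N).
It fails at once if the pad presses the specimen with 8 N or more (contact force between jaw and red above 8 N).
It fails at once if the red specimen is set down hard, or driven into the tester, with more than 30 N (contact force between red and tester above 30 N).
It fails at once if the robot or the red specimen knocks the tester's head (3 N) (contact force between any of the arm, the fingers, red and head above 3 N).
It fails at once if another specimen, the block or the bottle is moved by more than 10 mm (distance of any of black_center, green_center, block, bottle from where it was at the start of the episode above 0.01 m).
It also fails if it takes over 64 s, if anything falls off the work surface, if the arm or the gripper's body presses on something with over 40 N, if the wrist force passes 120 N, or if a joint passes its speed limit or range.

ROBOT

A 7-joint arm with a two-finger parallel gripper is mounted at the origin on the work surface. World frame = base frame: x ahead of the robot, y to its left, z up, the work surface at z = 0. Lengths are in m, angles in rad, forces in N, time in s.
With the tool pointing down it reaches from about 0.4 to 0.85 m from the base axis. Payload 4.5 kg.
Tool frame: the origin (TCP) lies midway between the tips of the shut fingers; the grasp point (between the pads) lies 19 mm behind it; z points along the fingers, y is the line along which they close (so a half turn about z gives the same grasp; the last joint's range is limited). The gripper opens to 85 mm and grips with 20 to 120 N. Pads are 22 mm wide; open, the fingers measure 114 mm over their backs; the gripper's body (76 mm by 85 mm) begins 54 mm behind the grasp point. The pads swing forward as they close: fully open they stand 13 mm farther back than shut.
Start: joints at [1.381, 0.689, -0.195, 1.565, 0.157, 0.902, -0.215], TCP at [0.139, -0.609, 0.231] pointing down, gripper open.
Joint ranges: [-3.01, 3.01], [-0.46, 2.08], [-1.47, 1.51], [0.13, 2.56], [-1, 4.14], [0.04, 2.09], [-2.66, 2.66]. Speed limits (rad/s): [2.57, 2.57, 3.14, 3.14, 3.14, 3.14, 3.14].

INTERFACE

Orientations are given as [roll, pitch, yaw] about the fixed x, y, z axes, in that order (R = Rz(yaw) Ry(pitch) Rx(roll)).
In Python, from cell import env gives the robot as it stands. The module is installed in compiled form; this text tells all that it offers.
- The arm moves only by the tool drive_tool, never from a script. Its argument "plan" is a list of rows, each an object with "hand": the opening, from 0 (shut) to 1 (fully open); "dp": the shift along the tool's x, y, z in cm, a list of three; "yaw": the turn about the tool's z in degrees. A call has 1 to 8 rows; each row is the pose to reach, as a shift and turn from the pose commanded when the call began, along the tool's axes at that moment; what a row does not reach only later rows make up. A row lasts 1/12 s, in which the tool goes at most 41.7 mm and 7.16 degrees, less where a joint would pass 70% of its speed; a pose out of reach is approached as far as the arm can. A call with a gripper value outside its range is refused whole. The fingers move at their own pace and stop on an object; the grip force is fixed at half the most. Time passes only in rows, so rows that repeat a pose let the fingers close. It gives the time, the measured TCP pose, the force, the opening and the grip force at its end, in the units of the state.
- env.state(): the state, without advancing time (a new reading comes with each control period).
- env.get_image(name): name is "scene" or "side" or "wrist"; returns the picture (400x640x3 uint8, red, green, blue); there is no depth.
- env.get_calibration(name): a dict with "fx", "fy", "cx", "cy" (pixels), "dist_coeffs" ([k1, k2, p1, p2, k3] as OpenCV has them; the pictures are not rectified), "world_to_cam" (4x4, takes a point from world to camera coordinates). Camera axes: x right, y down, z forward; pixel columns grow to the right and rows downward; lengths in m; the calibration is good to about 2 mm. A picture is of the moment at which its call begins: read the wrist's pose just before it. get_calibration takes no time and is no camera call; for the wrist camera it gives the pose at the moment of the call.
- env.sign_off(): hands the job in; it is judged then, once.
The state is a dict: "t": time; "qpos": joint angles; "joint_vel": joint speeds; "joint_torque": joint torques, N m; "tool_pos": TCP position; "eef_rot": TCP orientation; "force": force on the tool from outside, world axes, zero at the start; "wrist_torque": the same for the moment, N m; "finger_gap": finger opening in m; "grip_force": force on a finger pad.
Only numpy, scipy, OpenCV 4.12 (cv2) and the standard library are available. Lean on these libraries where they do the work, as an engineer would, in place of code of your own. Each camera call takes 0.05 s, during which the arm holds its last target. There are 200 camera calls.

## Working session

There is one attempt and no reset: what is moved stays moved. The work goes in short steps, Python scripts to look and compute and a tool call to move; the robot and the scene stay as the last step left them, time stands still between calls to the robot, and variables do not carry over. Pictures are saved under pics/ and viewed, at most 10 in all, crops included, and the job is handed in when it is done.

Besides the shell and the picture viewer there is one more tool, called after "Request:" by a JSON object that holds its "method" and its "body", one argument or row to a line. drive_tool: Moves the arm, as the interface text tells. Its arguments: {"type":"object","properties":{"plan":{"type":"array"}},"required":["plan"]}

```bash
mkdir -p pics; ls; python3 - <<'E'
from cell import env
import cv2, numpy as np
s=env.state(); print({k:np.round(v,4).tolist() for k,v in s.items()})
ims={}
for n in ["scene","side","wrist"]:
    im=env.get_image(n); cv2.imwrite(f"pics/{n}0.png",im[:,:,::-1])
    c=env.get_calibration(n); np.save(f"{n}_cal.npy",c,allow_pickle=True)
    print(n,{k:np.round(v,4).tolist() for k,v in c.items()})
E
```

```text
pics
{'t': 0.0, 'qpos': [1.3808, 0.69, -0.1945, 1.5664, 0.1573, 0.9025, -0.2151], 'joint_vel': [0.0004, 0.0003, -0.0003, 0.0014, 0.0008, -0.0007, -0.0004], 'joint_torque': [0.0004, -53.9602, -1.2668, -15.8544, 0.009, 0.0094, 0.0], 'tool_pos': [0.1385, -0.6088, 0.2305], 'eef_rot': [-3.1397, 0.0001, 0.2239], 'force': [-0.1395, 1.4157, -0.3086], 'wrist_torque': [-0.0548, 0.0411, -0.002], 'grip_force': 0.0, 'finger_gap': 0.0855}
scene {'fx': 406.463, 'fy': 406.463, 'cx': 326.9884, 'cy': 207.8654, 'dist_coeffs': [-0.0098, 0.0, 0.0, 0.0, 0.0], 'world_to_cam': [[-0.1631, -0.9866, 0.0104, -0.0446], [-0.7339, 0.1143, -0.6696, 0.4749], [0.6594, -0.1168, -0.7427, 0.553], [0.0, 0.0, 0.0, 1.0]]}
side {'fx': 373.6522, 'fy': 373.6522, 'cx': 324.3927, 'cy': 195.6705, 'dist_coeffs': [-0.0006, 0.0, 0.0, 0.0, 0.0], 'world_to_cam': [[-0.7712, -0.6366, -0.0049, 0.2993], [-0.4875, 0.5956, -0.6384, 0.4115], [0.4093, -0.4899, -0.7697, 0.7114], [0.0, 0.0, 0.0, 1.0]]}
wrist {'fx': 343.2486, 'fy': 343.2486, 'cx': 324.2978, 'cy': 207.6724, 'dist_coeffs': [-0.0207, 0.0, 0.0, 0.0, 0.0], 'world_to_cam': [[0.2218, -0.9751, -0.0022, -0.6239], [-0.9212, -0.2103, 0.3273, -0.0432], [-0.3196, -0.0706, -0.9449, 0.3813], [0.0, 0.0, 0.0, 1.0]]}
```

View pics/scene0.png

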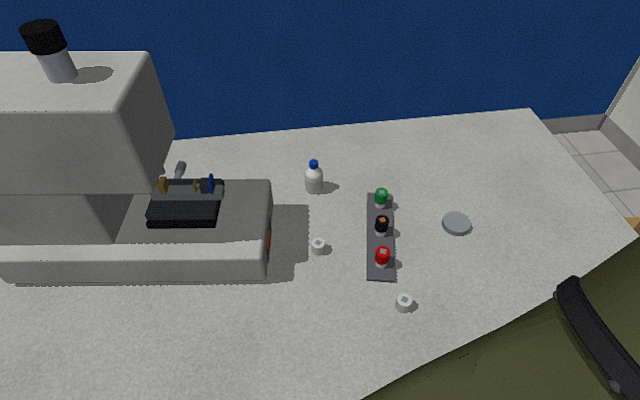

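View pics/side0.png

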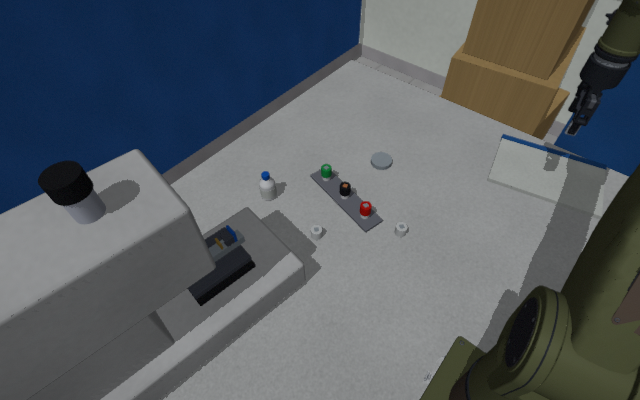

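```bash
cat > h.py <<'E'
import numpy as np, cv2
def ray(cal,uv):
    K=np.array([[cal['fx'],0,cal['cx']],[0,cal['fy'],cal['cy']],[0,0,1]])
    p=cv2.undistortPoints(np.array([[uv]],float),K,np.array(cal['dist_coeffs']))[0,0]
    T=np.array(cal['world_to_cam']);R=T[:3,:3]
    return -R.T@T[:3,3],R.T@np.array([p[0],p[1],1.])
def plane(cal,uv,z):
    o,d=ray(cal,uv); return o+d*(z-o[2])/d[2]
def tri(c1,u1,c2,u2):
    o,d=ray(c1,u1);q,e=ray(c2,u2)
    s=np.linalg.lstsq(np.c_[d,-e],q-o,rcond=None)[0]
    a,b=o+d*s[0],q+e*s[1]; return (a+b)/2,np.linalg.norm(a-b)
def proj(cal,P):
    K=np.array([[cal['fx'],0,cal['cx']],[0,cal['fy'],cal['cy']],[0,0,1]]);T=np.array(cal['world_to_cam'])
    return cv2.projectPoints(np.array(P,float).reshape(-1,3),cv2.Rodrigues(T[:3,:3])[0],T[:3,3],K,np.array(cal['dist_coeffs']))[0][:,0]
def cal(n): return np.load(f'{n}_cal.npy',allow_pickle=True).item()
E
python3 - <<'E'
from h import *
I={n:cv2.imread(f'pics/{n}0.png') for n in('scene','side')};C={n:cal(n) for n in I}
H={n:cv2.cvtColor(I[n],cv2.COLOR_BGR2HSV) for n in I}
def blobs(n,lo,hi,mn=8):
    m=cv2.inRange(H[n],lo,hi); k,l,s,c=cv2.connectedComponentsWithStats(m)
    return [(s[i].tolist(),c[i].round(1).tolist()) for i in range(1,k) if s[i][4]>=mn]
for n in I:
    print(n,'red',blobs(n,(0,180,90),(8,255,255)));print(' green',blobs(n,(45,120,60),(85,255,255)))
    print(' blue',[b for b in blobs(n,(100,120,50),(125,255,255)) if b[0][4]<2000]);print(' brass',blobs(n,(12,100,40),(30,255,255)))
a=cv2.resize(I['scene'][130:270,110:290],None,fx=4,fy=4,interpolation=cv2.INTER_CUBIC)
cv2.imwrite('pics/a.png',a)
b=cv2.resize(I['side'][190:330,170:330],None,fx=4,fy=4,interpolation=cv2.INTER_CUBIC)
cv2.imwrite('pics/b.png',b)
E
```

```text
scene red [([375, 246, 15, 18, 140], [381.8, 254.8])]
 green [([375, 188, 13, 16, 146], [380.5, 196.2])]
 blue [([309, 159, 9, 10, 71], [313.4, 163.7]), ([207, 174, 6, 20, 75], [209.9, 183.5])]
 brass [([157, 177, 12, 17, 133], [162.7, 185.4]), ([193, 179, 5, 13, 41], [194.6, 184.6]), ([625, 217, 15, 18, 143], [634.4, 223.2]), ([268, 235, 2, 13, 16], [268.2, 240.2])]
side red [([360, 202, 11, 14, 104], [364.6, 209.0])]
 green [([321, 164, 10, 14, 96], [325.5, 171.0])]
 blue [([580, 114, 5, 4, 11], [581.8, 115.5]), ([261, 171, 9, 9, 57], [265.1, 175.2]), ([226, 225, 12, 17, 69], [231.5, 232.7])]
 brass [([440, 0, 154, 139, 13933], [516.8, 60.5]), ([343, 184, 4, 3, 8], [344.5, 185.1]), ([215, 238, 8, 11, 35], [218.5, 242.9])]
```

View pics/a.png

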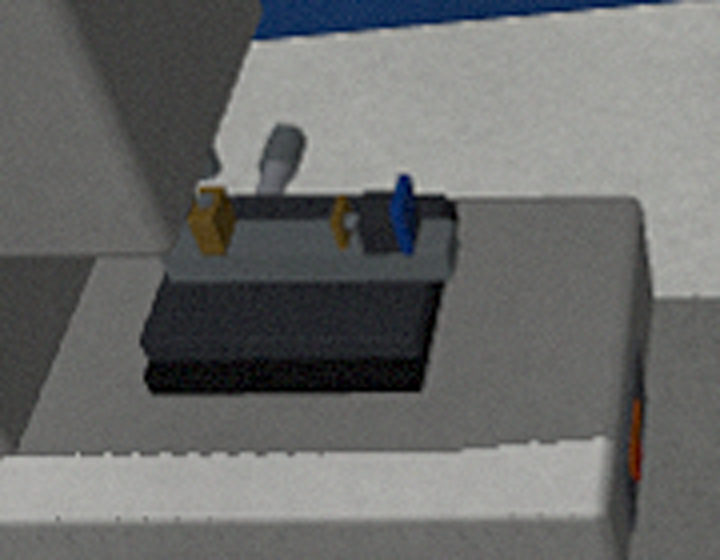

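View pics/b.png

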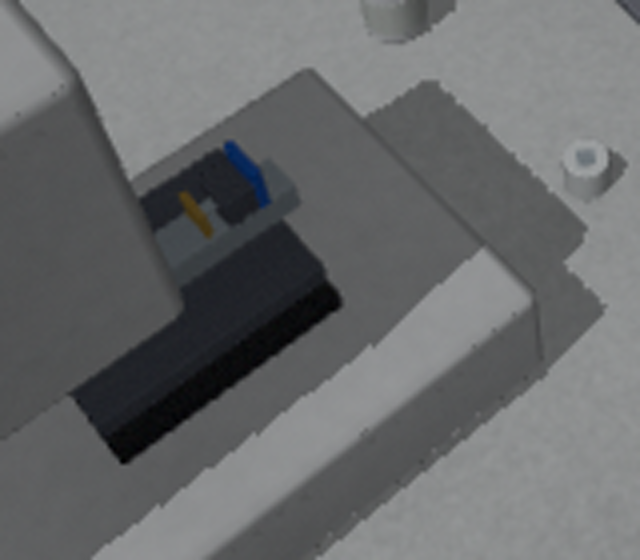

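```bash
python3 - <<'E'
from h import *
from scipy.optimize import least_squares
S,D=cal('scene'),cal('side')
for n,u,v in [('red',(381.8,254.8),(364.6,209)),('green',(380.5,196.2),(325.5,171)),('bluetab',(209.9,183.5),(231.5,232.7)),('pad',(194.6,184.6),(218.5,242.9))]:
    print(n,*[np.round(k,4) for k in tri(S,u,D,v)])
sc=lambda a,b:(110+a/4,130+b/4); sd=lambda a,b:(170+a/4,190+b/4)
pts=[((-80,60,152),sc(425,357),sd(328,278)),((50,60,152),sc(143,350),sd(72,395)),((-5,85,240),sc(170,254),sd(180,308)),
((-92,12,170),sc(452,232),sd(298,190)) ]
for p in pts: print(p,*[np.round(k,4) for k in tri(S,p[1],D,p[2])])
P=np.array([p[0] for p in pts])/1e3;U=np.array([p[1] for p in pts]);V=np.array([p[2] for p in pts])
def W(q,P): c,s=np.cos(q[2]),np.sin(q[2]); return P@np.array([[c,-s,0],[s,c,0],[0,0,1]]).T+[q[0],q[1],0]
f=lambda q:np.r_[(proj(S,W(q,P))-U).ravel(),(proj(D,W(q,P))-V).ravel()]
r=least_squares(f,[.55,.35,1.57],loss='soft_l1');print(r.x,np.round(r.fun,1))
E
```

```text
red [ 0.4442 -0.2337  0.0345] 0.0026
green [ 0.6099 -0.2738  0.0346] 0.0009
bluetab [0.5547 0.0897 0.1867] 0.0018
pad [0.561  0.1199 0.1811] 0.0001
((-80, 60, 152), (216.25, 219.25), (252.0, 259.5)) [0.5096 0.0882 0.1317] 0.002
((50, 60, 152), (145.75, 217.5), (188.0, 288.75)) [0.5464 0.219  0.1336] 0.0198
((-5, 85, 240), (152.5, 193.5), (215.0, 267.0)) [0.4889 0.1719 0.2389] 0.0005
((-92, 12, 170), (223.0, 188.0), (244.5, 237.5)) [0.5422 0.0708 0.1737] 0.0145
[0.57344533 0.1563994  1.33533117] [-4.8 -1.  -2.4 -3.5  0.2 -0.9 -0.7  5.5  1.2 -0.4  5.   6.9 -0.1 -0.6
  0.7 -2.3]
```

```bash
python3 - <<'E'
from h import *
S,D=cal('scene'),cal('side')
I={n:cv2.imread(f'pics/{n}0.png') for n in('scene','side')}
g=cv2.cvtColor(I['scene'],cv2.COLOR_BGR2GRAY).astype(int)
# base bottom edge near z=0, stage near edge (black->light), head bottom edge
for x0,x1,y0,y1,z,nm in [(20,250,274,292,0,'bottom'),(150,212,212,222,.152,'stage top'),(150,212,222,234,.1,'stage bot'),(160,215,196,205,.152,'railbot'),(10,140,186,200,.24,'headbot'),(0,250,240,255,.095,'basetop')]:
    xs=np.arange(x0,x1,6);ys=[]
    for x in xs:
        d=np.abs(np.diff(g[y0:y1,x-2:x+3].mean(1)));k=d.argmax();ys.append(y0+k+.5)
    m,c=np.polyfit(xs,ys,1);rs=np.std(np.array(ys)-m*xs-c)
    a,b=plane(S,(xs[0],m*xs[0]+c),z),plane(S,(xs[-1],m*xs[-1]+c),z)
    print(nm,round(m,4),round(c,1),round(rs,2),'yaw',np.round(np.arctan2(*(a-b)[[1,0]]),4),a.round(4),b.round(4))
for u in[(162.7,185.4)]:print('stop',plane(S,u,.183))
print('tab scene z.185',plane(S,(209.9,183.5),.1855),'pad z.18',plane(S,(194.6,184.6),.181))
print('cams',ray(S,(0,0))[0],ray(D,(0,0))[0])
cv2.imwrite('pics/c.png',cv2.resize(I['scene'][165:235,140:235],None,fx=8,fy=8,interpolation=cv2.INTER_NEAREST))
E
```

```text
bottom -0.0123 286.8 0.29 yaw 1.4296 [0.5065 0.5085 0.    ] [0.4409 0.0472 0.    ]
stage top -0.0106 221.4 0.57 yaw 1.4301 [0.5101 0.2049 0.152 ] [0.4946 0.0951 0.152 ]
stage bot -0.0212 231.7 0.26 yaw 1.4435 [0.5348 0.2236 0.1   ] [0.5198 0.1062 0.1   ]
railbot 0.0 199.5 0.0 yaw 1.4165 [0.5604 0.1921 0.152 ] [0.5444 0.0888 0.152 ]
headbot -0.0022 193.7 0.47 yaw 1.4194 [0.5235 0.4057 0.24  ] [0.4919 0.1986 0.24  ]
basetop -0.0123 244.9 0.86 yaw 1.4314 [0.5417 0.5068 0.095 ] [0.4758 0.0372 0.095 ]
stop [0.56602308 0.1789152  0.183     ]
tab scene z.185 [0.55488694 0.0902314  0.1855    ] pad z.18 [0.56109951 0.11995109 0.181     ]
cams [-0.02337457 -0.03363716  0.72913724] [0.1403054  0.29395423 0.81173061]<stdin>:9: RuntimeWarning: Mean of empty slice.
  ret = um.true_divide(
```

View pics/c.png

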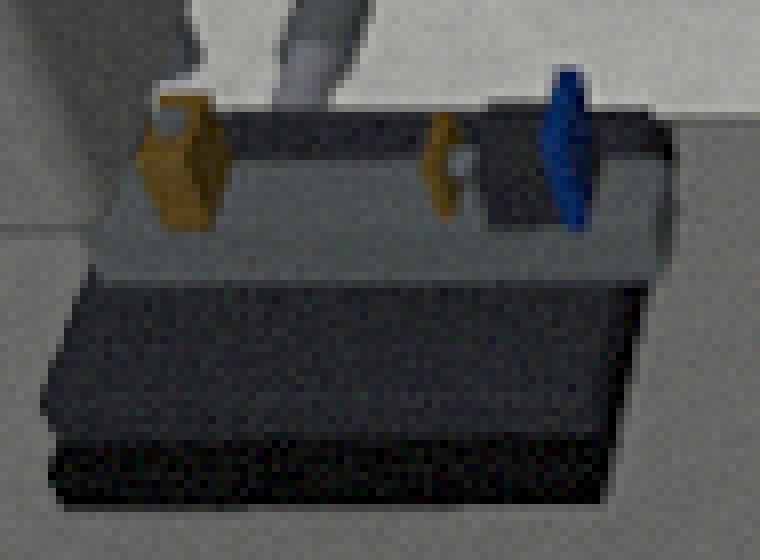

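Request:
{"method": "drive_tool", "body": {
  "plan": [
    {"hand": 1, "dp": [-11, -31, 0], "yaw": -57},
    {"hand": 1, "dp": [-11, -31, 0], "yaw": -57},
    {"hand": 1, "dp": [-11, -31, 0], "yaw": -57},
    {"hand": 1, "dp": [-11, -31, 0], "yaw": -57},
    {"hand": 1, "dp": [-11, -31, 0], "yaw": -57},
    {"hand": 1, "dp": [-11, -31, 0], "yaw": -57},
    {"hand": 1, "dp": [-11, -31, 0], "yaw": -57},
    {"hand": 1, "dp": [-11, -31, 0], "yaw": -57}
  ]
}}

```text
t: 0.82
tool_pos: [-0.0385, -0.3288, 0.2312]
eef_rot: [-3.14, -0.001, 1.225]
force: [-0.4, 0.5, 0.1]
finger_gap: 0.0853
grip_force: 0.0
```

```bash
python3 -c "
from cell import env;import numpy as np
s=env.state();print(s['t'],*[np.round(s[k],4) for k in('qpos','tool_pos','eef_rot','joint_vel')])"
```

```text
0.8167 [ 1.9327  0.3648 -0.5325  2.3626  0.3927  0.495   0.7336] [-0.0385 -0.3288  0.2312] [-3.1403e+00 -9.0000e-04  1.2248e+00] [ 1.0748 -0.3433 -0.4964  0.8458  0.3129 -0.433   1.5899]
```

Request:
{"method": "drive_tool", "body": {
  "plan": [
    {"hand": 1, "dp": [8, -1.7, 0], "yaw": -12},
    {"hand": 1, "dp": [8, -1.7, 0], "yaw": -12},
    {"hand": 1, "dp": [8, -1.7, 0], "yaw": -12},
    {"hand": 1, "dp": [8, -1.7, 0], "yaw": -12},
    {"hand": 1, "dp": [8, -1.7, 0], "yaw": -12}
  ]
}}

```text
t: 1.23
tool_pos: [-0.0257, -0.2509, 0.2313]
eef_rot: [-3.142, 0.0, 1.427]
force: [0.1, -0.3, 0.9]
finger_gap: 0.0854
grip_force: 0.0
```

```bash
python3 -c "
from cell import env;import numpy as np
s=env.state();print(s['t'],*[np.round(s[k],4) for k in('qpos','tool_pos','eef_rot','joint_vel')])"
```

```text
1.2333 [ 1.9455  0.2808 -0.6057  2.5532  0.4309  0.3877  0.8126] [-0.0257 -0.2509  0.2313] [-3.1416e+00  4.0000e-04  1.4274e+00] [-0.0088  0.0179  0.0052 -0.0026  0.0002  0.0004  0.0009]
```

Request:
{"method": "drive_tool", "body": {
  "plan": [
    {"hand": 1, "dp": [3, 0, 0], "yaw": 0},
    {"hand": 1, "dp": [3, 0, 0], "yaw": 0},
    {"hand": 1, "dp": [3, 0, 0], "yaw": 0},
    {"hand": 1, "dp": [3, 0, 0], "yaw": 0}
  ]
}}

```text
t: 1.57
tool_pos: [-0.0209, -0.2255, 0.2348]
eef_rot: [-3.136, -0.041, 1.435]
force: [-0.4, 1.1, -0.0]
finger_gap: 0.0856
grip_force: 0.0
```

```bash
python3 -c "
from cell import env;import numpy as np
s=env.state();print(s['t'],*[np.round(s[k],4) for k in('qpos','tool_pos','eef_rot','joint_vel')])"
```

```text
1.5667 [ 2.3899  0.4351 -1.3462  2.5579  0.7092  0.6465  0.3141] [-0.0209 -0.2255  0.2348] [-3.1359 -0.0412  1.4352] [ 1.3154  0.457  -2.2049  0.0136  0.8139  0.7668 -1.4631]
```

Request:
{"method": "drive_tool", "body": {
  "plan": [
    {"hand": 1, "dp": [2, 0, 0], "yaw": 0},
    {"hand": 1, "dp": [2, 0, 0], "yaw": 0},
    {"hand": 1, "dp": [2, 0, 0], "yaw": 0}
  ]
}}

```text
t: 1.82
tool_pos: [-0.0191, -0.2136, 0.2436]
eef_rot: [-3.137, -0.049, 1.434]
force: [-0.6, -0.2, 0.1]
finger_gap: 0.0854
grip_force: 0.0
```

Request:
{"method": "drive_tool", "body": {
  "plan": [
    {"hand": 1, "dp": [-3, 0, 0], "yaw": 0},
    {"hand": 1, "dp": [-3, 0, 0], "yaw": 0},
    {"hand": 1, "dp": [-3, 0, 0], "yaw": 0}
  ]
}}

```text
t: 2.07
tool_pos: [-0.0213, -0.2448, 0.2426]
eef_rot: [-3.138, -0.047, 1.438]
force: [0.7, 0.9, -1.0]
finger_gap: 0.0855
grip_force: 0.0
```

```bash
python3 -c "
from cell import env;import numpy as np
s=env.state();print(s['t'],*[np.round(s[k],4) for k in('qpos','tool_pos','eef_rot','joint_vel')])"
```

```text
2.0667 [ 2.4359  0.4855 -1.4235  2.4915  0.7001  0.747   0.3255] [-0.0213 -0.2448  0.2426] [-3.1379 -0.0468  1.4381] [ 0.0071 -0.0213 -0.017   0.0523 -0.0167  0.0035 -0.0039]
```

Request:
{"method": "drive_tool", "body": {
  "plan": [
    {"hand": 1, "dp": [3.6, 0, 1.8], "yaw": 0}
  ]
}}

```text
t: 2.15
tool_pos: [-0.0163, -0.2216, 0.2375]
eef_rot: [-3.14, -0.052, 1.435]
force: [1.9, -0.2, 0.8]
finger_gap: 0.0855
grip_force: 0.0
```

Request:
{"method": "drive_tool", "body": {
  "plan": [
    {"hand": 1, "dp": [3.6, 0, 1.8], "yaw": 0}
  ]
}}

```text
t: 2.23
tool_pos: [-0.0147, -0.2038, 0.2441]
eef_rot: [-3.136, -0.078, 1.435]
force: [-1.1, 1.2, -0.4]
finger_gap: 0.0853
grip_force: 0.0
```

Request:
{"method": "drive_tool", "body": {
  "plan": [
    {"hand": 1, "dp": [3.6, 0, 1.8], "yaw": 0}
  ]
}}

```text
t: 2.32
tool_pos: [-0.0112, -0.1884, 0.2538]
eef_rot: [-3.134, -0.096, 1.44]
force: [-0.7, 0.2, 0.0]
finger_gap: 0.0856
grip_force: 0.0
```

```bash
python3 -c "
from cell import env;import numpy as np
s=env.state();print(s['t'],*[np.round(s[k],4) for k in('qpos','tool_pos','eef_rot','joint_vel')])"
```

```text
2.3167 [ 2.4873  0.38   -1.4731  2.5603  0.5178  0.6943  0.4496] [-0.0112 -0.1884  0.2538] [-3.1341 -0.0963  1.4399] [ 0.4162 -0.7337 -0.0043  0.0077 -1.2975 -0.1285  1.4526]
```

Request:
{"method": "drive_tool", "body": {
  "plan": [
    {"hand": 1, "dp": [-3, 0, 1.5], "yaw": 0}
  ]
}}

```text
t: 2.4
tool_pos: [-0.019, -0.2125, 0.2389]
eef_rot: [-3.122, -0.09, 1.43]
force: [-1.8, -1.0, 0.8]
finger_gap: 0.0854
grip_force: 0.0
```

Request:
{"method": "drive_tool", "body": {
  "plan": [
    {"hand": 1, "dp": [2.9, 0, 3], "yaw": 0}
  ]
}}

```text
t: 2.48
tool_pos: [-0.0213, -0.2109, 0.2267]
eef_rot: [-3.113, -0.113, 1.402]
force: [0.8, 1.7, -1.3]
finger_gap: 0.0857
grip_force: 0.0
```

Request:
{"method": "drive_tool", "body": {
  "plan": [
    {"hand": 1, "dp": [2.9, 0, 3], "yaw": 0}
  ]
}}

```text
t: 2.57
tool_pos: [-0.0121, -0.2037, 0.225]
eef_rot: [-3.126, -0.137, 1.431]
force: [0.7, -0.3, 0.8]
finger_gap: 0.0853
grip_force: 0.0
```

Request:
{"method": "drive_tool", "body": {
  "plan": [
    {"hand": 1, "dp": [4, 0, 0], "yaw": 0}
  ]
}}

```text
t: 2.65
tool_pos: [-0.0039, -0.1827, 0.2428]
eef_rot: [3.139, -0.161, 1.444]
force: [-0.8, 1.7, 2.1]
finger_gap: 0.0854
grip_force: 0.0
```

Request:
{"method": "drive_tool", "body": {
  "plan": [
    {"hand": 1, "dp": [4, 0, 0], "yaw": 0}
  ]
}}

```text
t: 2.73
tool_pos: [-0.0026, -0.164, 0.2601]
eef_rot: [-3.135, -0.16, 1.446]
force: [-1.9, 1.2, 0.3]
finger_gap: 0.085
grip_force: 0.0
```

```bash
python3 -c "
from cell import env;import numpy as np
s=env.state();print(s['t'],*[np.round(s[k],4) for k in('qpos','tool_pos','eef_rot','joint_vel')])"
```

```text
2.7333 [ 2.4821  0.3557 -1.4735  2.5596  0.3941  0.7183  0.547 ] [-0.0026 -0.164   0.2601] [-3.1348 -0.1605  1.4457] [ 8.5910e-01 -1.2825e+00  1.1000e-03  2.4900e-02 -1.6773e+00 -1.3700e-01
  2.2058e+00]
```

Request:
{"method": "drive_tool", "body": {
  "plan": [
    {"hand": 1, "dp": [-4, 0, 1], "yaw": 0}
  ]
}}

```text
t: 2.82
tool_pos: [-0.0152, -0.195, 0.2503]
eef_rot: [-3.105, -0.142, 1.428]
force: [-1.8, 1.1, 1.9]
finger_gap: 0.0856
grip_force: 0.0
```

Request:
{"method": "drive_tool", "body": {
  "plan": [
    {"hand": 1, "dp": [2.6, 0, 3.2], "yaw": 0}
  ]
}}

```text
t: 2.9
tool_pos: [-0.0142, -0.1973, 0.2351]
eef_rot: [-3.107, -0.156, 1.404]
force: [1.8, 0.1, -1.0]
finger_gap: 0.0856
grip_force: 0.0
```

Request:
{"method": "drive_tool", "body": {
  "plan": [
    {"hand": 1, "dp": [2.6, 0, 3.2], "yaw": 0}
  ]
}}

```text
t: 2.98
tool_pos: [-0.0072, -0.1867, 0.2296]
eef_rot: [-3.115, -0.183, 1.429]
force: [-0.9, 9.7, -8.8]
finger_gap: 0.0855
grip_force: 0.0
```

Request:
{"method": "drive_tool", "body": {
  "plan": [
    {"hand": 1, "dp": [2.6, 0, 3.2], "yaw": 0}
  ]
}}

```text
t: 3.07
tool_pos: [-0.0019, -0.1836, 0.2265]
eef_rot: [-3.118, -0.205, 1.438]
force: [-0.1, 0.3, -0.4]
finger_gap: 0.0854
grip_force: 0.0
```

Request:
{"method": "drive_tool", "body": {
  "plan": [
    {"hand": 1, "dp": [2.6, 0, 3.2], "yaw": 0}
  ]
}}

```text
t: 3.15
tool_pos: [0.0018, -0.1803, 0.2236]
eef_rot: [-3.116, -0.226, 1.439]
force: [-1.1, -0.4, 0.8]
finger_gap: 0.0856
grip_force: 0.0
```

Request:
{"method": "drive_tool", "body": {
  "plan": [
    {"hand": 1, "dp": [2.6, 0, 3.2], "yaw": 0}
  ]
}}

```text
t: 3.23
tool_pos: [0.0058, -0.177, 0.2208]
eef_rot: [-3.113, -0.246, 1.439]
force: [0.5, 0.3, 0.4]
finger_gap: 0.0854
grip_force: 0.0
```

```bash
python3 -c "
from cell import env;import numpy as np
s=env.state();print(s['t'],*[np.round(s[k],4) for k in('qpos','tool_pos','eef_rot','joint_vel')])"
```

```text
3.2333 [ 2.2553  0.6225 -1.4735  2.5602  0.6231  0.8089  0.1174] [ 0.0058 -0.177   0.2208] [-3.1127 -0.246   1.439 ] [-0.3304  0.2694  0.0008 -0.0005 -0.0138  0.1014 -0.3481]
```

Request:
{"method": "drive_tool", "body": {
  "plan": [
    {"hand": 1, "dp": [1.9, 0, 3.7], "yaw": 0}
  ]
}}

```text
t: 3.32
tool_pos: [0.0089, -0.1794, 0.2107]
eef_rot: [-3.107, -0.264, 1.437]
force: [-1.1, 0.0, 0.1]
finger_gap: 0.0854
grip_force: 0.0
```

Request:
{"method": "drive_tool", "body": {
  "plan": [
    {"hand": 1, "dp": [1.9, 0, 3.7], "yaw": 0}
  ]
}}

```text
t: 3.4
tool_pos: [0.0129, -0.1818, 0.1985]
eef_rot: [-3.104, -0.285, 1.437]
force: [0.2, -0.4, 0.1]
finger_gap: 0.0856
grip_force: 0.0
```

Request:
{"method": "drive_tool", "body": {
  "plan": [
    {"hand": 1, "dp": [1.9, 0, 3.7], "yaw": 0}
  ]
}}

```text
t: 3.48
tool_pos: [0.0174, -0.1836, 0.1852]
eef_rot: [-3.1, -0.306, 1.436]
force: [-0.8, -1.2, -0.0]
finger_gap: 0.0854
grip_force: 0.0
```

Request:
{"method": "drive_tool", "body": {
  "plan": [
    {"hand": 1, "dp": [1.9, 0, 3.7], "yaw": 0}
  ]
}}

```text
t: 3.57
tool_pos: [0.0222, -0.185, 0.1704]
eef_rot: [-3.095, -0.328, 1.436]
force: [-0.8, -0.4, 0.4]
finger_gap: 0.0853
grip_force: 0.0
```

Request:
{"method": "drive_tool", "body": {
  "plan": [
    {"hand": 1, "dp": [1.9, 0, 3.7], "yaw": 0}
  ]
}}

```text
t: 3.65
tool_pos: [0.0276, -0.1859, 0.154]
eef_rot: [-3.089, -0.349, 1.435]
force: [0.3, 0.2, 0.7]
finger_gap: 0.0859
grip_force: 0.0
```

```bash
python3 -c "
from cell import env;import numpy as np
s=env.state();print(s['t'],*[np.round(s[k],4) for k in('qpos','tool_pos','eef_rot','joint_vel')])"
```

```text
3.65 [ 2.0599  0.9629 -1.4735  2.5598  0.8641  0.9325 -0.2798] [ 0.0276 -0.1859  0.154 ] [-3.0894 -0.3493  1.4347] [-4.386e-01  9.237e-01 -1.000e-04  3.400e-03  6.276e-01  3.640e-01
 -9.368e-01]
```

Request:
{"method": "drive_tool", "body": {
  "plan": [
    {"hand": 1, "dp": [1, 0, -4], "yaw": 0}
  ]
}}

```text
t: 3.73
tool_pos: [0.0325, -0.1809, 0.1762]
eef_rot: [-3.108, -0.406, 1.442]
force: [-6.2, -1.0, -4.9]
finger_gap: 0.0854
grip_force: 0.0
```

Request:
{"method": "drive_tool", "body": {
  "plan": [
    {"hand": 1, "dp": [3.2, 0, 2.5], "yaw": 0}
  ]
}}

```text
t: 3.82
tool_pos: [0.0384, -0.1682, 0.1821]
eef_rot: [-3.102, -0.38, 1.442]
force: [0.9, 0.1, -0.1]
finger_gap: 0.0859
grip_force: 0.0
```

Request:
{"method": "drive_tool", "body": {
  "plan": [
    {"hand": 1, "dp": [3.2, 0, 2.5], "yaw": 0}
  ]
}}

```text
t: 3.9
tool_pos: [0.044, -0.1585, 0.1867]
eef_rot: [-3.081, -0.389, 1.43]
force: [-0.8, -0.1, 0.1]
finger_gap: 0.0852
grip_force: 0.0
```

Request:
{"method": "drive_tool", "body": {
  "plan": [
    {"hand": 1, "dp": [3.2, 0, 2.5], "yaw": 0}
  ]
}}

```text
t: 3.98
tool_pos: [0.0533, -0.1498, 0.1922]
eef_rot: [-3.07, -0.402, 1.43]
force: [-0.3, -0.8, 0.2]
finger_gap: 0.0852
grip_force: 0.0
```

Request:
{"method": "drive_tool", "body": {
  "plan": [
    {"hand": 1, "dp": [3.2, 0, 2.5], "yaw": 0}
  ]
}}

```text
t: 4.07
tool_pos: [0.0643, -0.1398, 0.1983]
eef_rot: [-3.06, -0.416, 1.429]
force: [0.6, 0.0, -0.6]
finger_gap: 0.0853
grip_force: 0.0
```

```bash
python3 -c "
from cell import env;import numpy as np
s=env.state();print(s['t'],*[np.round(s[k],4) for k in('qpos','tool_pos','eef_rot','joint_vel')])"
```

```text
4.0667 [ 1.9408  0.8166 -1.4735  2.5601  0.613   0.8255 -0.2051] [ 0.0643 -0.1398  0.1983] [-3.0605 -0.4162  1.4292] [-5.404e-01 -2.034e-01 -2.000e-04 -1.000e-03 -4.976e-01 -2.366e-01
 -1.238e-01]
```

Request:
{"method": "drive_tool", "body": {
  "plan": [
    {"hand": 1, "dp": [-10, -15, -4.4], "yaw": 0},
    {"hand": 1, "dp": [-10, -15, -4.4], "yaw": 0},
    {"hand": 1, "dp": [-10, -15, -4.4], "yaw": 0},
    {"hand": 1, "dp": [-10, -15, -4.4], "yaw": 0},
    {"hand": 1, "dp": [-10, -15, -4.4], "yaw": 0}
  ]
}}

```text
t: 4.48
tool_pos: [-0.0989, -0.2343, 0.2102]
eef_rot: [-3.062, -0.411, 1.428]
force: [1.0, 0.4, 0.3]
finger_gap: 0.0857
grip_force: 0.0
```

Request:
{"method": "drive_tool", "body": {
  "plan": [
    {"hand": 1, "dp": [3, 1.8, 2], "yaw": 0}
  ]
}}

```text
t: 4.57
tool_pos: [-0.0742, -0.2088, 0.2022]
eef_rot: [-3.07, -0.402, 1.413]
force: [4.5, -2.0, -1.3]
finger_gap: 0.0853
grip_force: 0.0
```

Request:
{"method": "drive_tool", "body": {
  "plan": [
    {"hand": 1, "dp": [3, 1.8, 2], "yaw": 0}
  ]
}}

```text
t: 4.65
tool_pos: [-0.0514, -0.1679, 0.1947]
eef_rot: [-3.068, -0.41, 1.422]
force: [2.8, 0.8, -0.9]
finger_gap: 0.0853
grip_force: 0.0
```

Request:
{"method": "drive_tool", "body": {
  "plan": [
    {"hand": 1, "dp": [3, 1.8, 2], "yaw": 0}
  ]
}}

```text
t: 4.73
tool_pos: [-0.0329, -0.1475, 0.1956]
eef_rot: [-3.062, -0.423, 1.421]
force: [17.9, -23.7, -7.1]
finger_gap: 0.0854
grip_force: 0.0
```

Request:
{"method": "drive_tool", "body": {
  "plan": [
    {"hand": 1, "dp": [3, 1.8, 2], "yaw": 0}
  ]
}}

```text
t: 4.82
tool_pos: [-0.0112, -0.1422, 0.2032]
eef_rot: [-3.062, -0.438, 1.424]
force: [-0.2, -0.6, -0.5]
finger_gap: 0.0854
grip_force: 0.0
```

```bash
python3 -c "
from cell import env;import numpy as np
s=env.state();print(s['t'],*[np.round(s[k],4) for k in('qpos','tool_pos','eef_rot','joint_vel')])"
```

```text
4.8167 [ 2.2184  0.8094 -1.4736  2.558   0.5912  0.935   0.0599] [-0.0112 -0.1422  0.2032] [-3.0618 -0.4379  1.4236] [-0.7731 -0.3002 -0.0019  0.0147 -0.6613 -0.3616 -0.1497]
```

```bash
cat >> h.py <<'E'
from scipy.spatial.transform import Rotation as Ro
def Rt(s): return Ro.from_euler('xyz',s['eef_rot']).as_matrix()
def show(env,*targets,grasp=False):
    s=env.state();R=Rt(s);p=np.array(s['tool_pos']);g=p-.019*R[:,2]
    print('t',round(s['t'],2),'q',np.round(s['qpos'],3),'p',p.round(4),'g',g.round(4),'rot',np.round(s['eef_rot'],3))
    for t in targets:
        d=R.T@(np.array(t)-(g if grasp else p));print('->',t,'dp cm',(d*100).round(2),'rows',round(np.linalg.norm(d)/.0417,1))
    return s
E
python3 -c "
from h import *;from cell import env
show(env,(.1,-.4,.26),(.13,-.36,.26))"
```

```text
t 4.82 q [ 2.218  0.809 -1.474  2.558  0.591  0.935  0.06 ] p [-0.0112 -0.1422  0.2032] g [-0.0108 -0.1503  0.2203] rot [-3.062 -0.438  1.424]
-> (0.1, -0.4, 0.26) dp cm [-19.21  13.51 -16.4 ] rows 6.9
-> (0.13, -0.36, 0.26) dp cm [-15.23  16.03 -14.73] rows 6.4
```

Request:
{"method": "drive_tool", "body": {
  "plan": [
    {"hand": 1, "dp": [-19, 13.5, -16.4], "yaw": 0},
    {"hand": 1, "dp": [-19, 13.5, -16.4], "yaw": 0},
    {"hand": 1, "dp": [-19, 13.5, -16.4], "yaw": 0},
    {"hand": 1, "dp": [-19, 13.5, -16.4], "yaw": 0},
    {"hand": 1, "dp": [-19, 13.5, -16.4], "yaw": 0},
    {"hand": 1, "dp": [-19, 13.5, -16.4], "yaw": 0},
    {"hand": 1, "dp": [-19, 13.5, -16.4], "yaw": 0},
    {"hand": 1, "dp": [-19, 13.5, -16.4], "yaw": 0}
  ]
}}

```text
t: 5.48
tool_pos: [0.1043, -0.4024, 0.262]
eef_rot: [-3.071, -0.433, 1.43]
force: [0.2, 0.2, 1.1]
finger_gap: 0.0854
grip_force: 0.0
```

```bash
python3 -c "
from h import *;from cell import env
show(env,(.45,-.25,.25),(.8,-.12,.25))"
```

```text
t 5.48 q [ 1.96   0.936 -1.354  1.754  0.554  1.476  0.32 ] p [ 0.1043 -0.4024  0.262 ] g [ 0.1045 -0.4105  0.2792] rot [-3.071 -0.433  1.43 ]
-> (0.45, -0.25, 0.25) dp cm [17.6  32.68  7.16] rows 9.1
-> (0.8, -0.12, 0.25) dp cm [33.74 65.95 12.29] rows 18.0
```

Request:
{"method": "drive_tool", "body": {
  "plan": [
    {"hand": 1, "dp": [14.5, 27, 6], "yaw": 0},
    {"hand": 1, "dp": [14.5, 27, 6], "yaw": 0},
    {"hand": 1, "dp": [14.5, 27, 6], "yaw": 0},
    {"hand": 1, "dp": [14.5, 27, 6], "yaw": 0},
    {"hand": 1, "dp": [14.5, 27, 6], "yaw": 0},
    {"hand": 1, "dp": [14.5, 27, 6], "yaw": 0},
    {"hand": 1, "dp": [14.5, 27, 6], "yaw": 0},
    {"hand": 1, "dp": [14.5, 27, 6], "yaw": 0}
  ]
}}

```text
t: 6.15
tool_pos: [0.3884, -0.2665, 0.2484]
eef_rot: [-3.065, -0.442, 1.437]
force: [-0.6, -0.3, 0.4]
finger_gap: 0.0852
grip_force: 0.0
```

Request:
{"method": "drive_tool", "body": {
  "plan": [
    {"hand": 1, "dp": [3, 5.7, 1.1], "yaw": 0},
    {"hand": 1, "dp": [3, 5.7, 1.1], "yaw": 0}
  ]
}}

```text
t: 6.32
tool_pos: [0.4473, -0.242, 0.2464]
eef_rot: [-3.063, -0.442, 1.434]
force: [-0.3, 0.1, 0.1]
finger_gap: 0.0851
grip_force: 0.0
```

```bash
cat >> h.py <<'E'
def wshot(env,name):
    c=env.get_calibration('wrist'); im=env.get_image('wrist')
    np.save(f'{name}_cal.npy',c,allow_pickle=True); im=im[:,:,::-1].copy(); cv2.imwrite(f'pics/{name}.png',im); return c,im
E
python3 -c "
from h import *;from cell import env
show(env,(.8,-.12,.25))
c,im=wshot(env,'w1')
T=np.array(c['world_to_cam']);print('cam',-T[:3,:3].T@T[:3,3],T[2,:3])"
```

```text
t 6.32 q [ 1.233  0.961 -1.26   1.649  0.485  1.225 -0.189] p [ 0.4473 -0.242   0.2464] g [ 0.4477 -0.2502  0.2636] rot [-3.063 -0.442  1.434]
-> (0.8, -0.12, 0.25) dp cm [15.43 33.71  4.28] rows 8.9
cam [ 0.4598295  -0.22814202  0.41095074] [-0.0580868   0.11629626 -0.99151455]
```

View pics/w1.png

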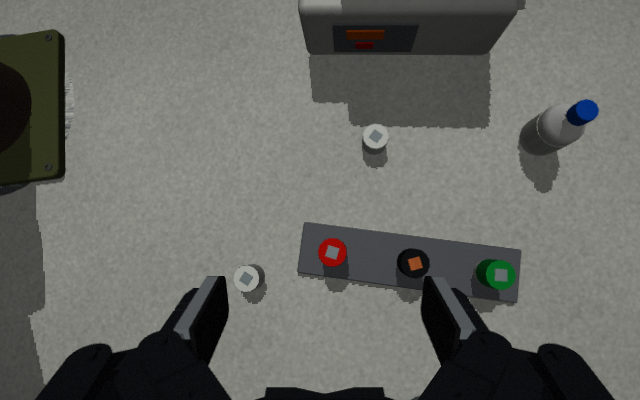

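```bash
cat > red.py <<'E'
from h import *
def red(c,im,ztop):
    h=cv2.cvtColor(im,cv2.COLOR_BGR2HSV)
    m=cv2.inRange(h,(0,150,60),(8,255,255))|cv2.inRange(h,(172,150,60),(180,255,255))
    cs=max(cv2.findContours(m,cv2.RETR_EXTERNAL,cv2.CHAIN_APPROX_NONE)[0],key=cv2.contourArea)
    f=np.zeros_like(m);cv2.drawContours(f,[cs],-1,255,-1)
    sq=cv2.morphologyEx(f&~m,cv2.MORPH_OPEN,np.ones((3,3)));ys,xs=np.nonzero(sq)
    print('blob',cv2.fitEllipse(cs),'square',xs.mean().round(1),ys.mean().round(1),len(xs))
    return plane(c,(xs.mean(),ys.mean()),ztop)
E
python3 -c "
from red import *;from cell import env
c=np.load('w1_cal.npy',allow_pickle=True).item();im=cv2.imread('pics/w1.png')
r=red(c,im,.054);print('red',r.round(4))
for n,u,z in [('white',(247,278),.028),('black sq',(415,264),.054),('green sq',(501,275),.054),('rackTL',(304,223),.01),('rackTR',(520,250),.01),('bottle',(560,128),.05)]: print(n,plane(c,u,z).round(4))
s=env.state();R=Rt(s)
g=np.array([r[0],r[1],.040])+R@[-.004,0,.002]
show(env,g-.08*R[:,2],g,grasp=True);print(g)
print(proj(c,[[0.4477,-.2335,.054]]))
"
```

```text
blob ((331.9566345214844, 251.9489288330078), (27.669483184814453, 28.23223304748535), 0.04967576265335083) square 331.8 251.7 139
red [ 0.442  -0.2327  0.054 ]
white [ 0.343  -0.2524  0.028 ]
black sq [ 0.5246 -0.2536  0.054 ]
green sq [ 0.6075 -0.2731  0.054 ]
rackTL [ 0.4107 -0.1965  0.01  ]
rackTR [ 0.6508 -0.2533  0.01  ]
bottle [ 0.6935 -0.1297  0.05  ]
t 6.37 q [ 1.228  0.961 -1.262  1.647  0.484  1.223 -0.19 ] p [ 0.4505 -0.2395  0.2473] g [ 0.4508 -0.2478  0.2644] rot [-3.068 -0.444  1.439]
-> [ 0.44278223 -0.27013685  0.10853338] dp cm [-8.79  0.46 13.08] rows 3.8
-> [ 0.44144906 -0.23539961  0.03648099] dp cm [-8.79  0.46 21.08] rows 5.5
[ 0.44144906 -0.23539961  0.03648099]
[[337.46210865 251.95011196]]
```

Request:
{"method": "drive_tool", "body": {
  "plan": [
    {"hand": 0.65, "dp": [-8.8, 0.5, 13], "yaw": 0},
    {"hand": 0.65, "dp": [-8.8, 0.5, 13], "yaw": 0},
    {"hand": 0.65, "dp": [-8.8, 0.5, 13], "yaw": 0},
    {"hand": 0.65, "dp": [-8.8, 0.5, 13], "yaw": 0},
    {"hand": 0.65, "dp": [-8.8, 0.5, 13], "yaw": 0},
    {"hand": 0.65, "dp": [-8.8, 0.5, 13], "yaw": 0}
  ]
}}

```text
t: 6.87
tool_pos: [0.4338, -0.2687, 0.0902]
eef_rot: [-3.057, -0.441, 1.425]
force: [0.6, -0.1, 1.5]
finger_gap: 0.0558
grip_force: 0.0
```

```bash
python3 -c "
from red import *;from cell import env
c,im=wshot(env,'w2');r=red(c,im,.054);print(r.round(4))
s=env.state();R=Rt(s);print(s['finger_gap'],s['grip_force'])
g=np.array([r[0],r[1],.040])+R@[-.004,0,.002]
show(env,g-.04*R[:,2],g,grasp=True)
"
```

```text
blob ((337.05364990234375, 209.61952209472656), (48.725364685058594, 49.17464065551758), 4.910460472106934) square 336.9 209.2 418
[ 0.4418 -0.233   0.054 ]
0.05573184043016545 0.0
t 6.92 q [ 1.226  1.159 -1.118  1.723  0.677  1.034 -0.183] p [ 0.4352 -0.269   0.092 ] g [ 0.4356 -0.2772  0.1091] rot [-3.061 -0.44   1.426]
-> [ 0.44202371 -0.25302975  0.07256078] dp cm [0.69 0.64 4.33] rows 1.1
-> [ 0.441266   -0.23575296  0.03649226] dp cm [0.69 0.64 8.33] rows 2.0
```

Request:
{"method": "drive_tool", "body": {
  "plan": [
    {"hand": 0.6, "dp": [0.7, 0.6, 3], "yaw": 0},
    {"hand": 0.6, "dp": [0.7, 0.6, 5], "yaw": 0},
    {"hand": 0.6, "dp": [0.7, 0.6, 7], "yaw": 0},
    {"hand": 0.6, "dp": [0.7, 0.6, 8.3], "yaw": 0},
    {"hand": 0.6, "dp": [0.7, 0.6, 8.3], "yaw": 0},
    {"hand": 0.6, "dp": [0.7, 0.6, 8.3], "yaw": 0}
  ]
}}

```text
t: 7.42
tool_pos: [0.4406, -0.2291, 0.0198]
eef_rot: [-3.061, -0.437, 1.425]
force: [0.9, -0.9, 0.2]
finger_gap: 0.0513
grip_force: 0.0
```

```bash
python3 -c "
from red import *;from cell import env
s=env.state();R=Rt(s)
g=np.array([.4419,-.2329,.040])+R@[-.004,0,.002]
show(env,g,grasp=True);print(s['force'],s['finger_gap'])
"
```

```text
t 7.42 q [ 1.15   1.239 -1.034  1.8    0.786  0.87  -0.287] p [ 0.4406 -0.2291  0.0198] g [ 0.441  -0.2372  0.0369] rot [-3.061 -0.437  1.425]
-> [ 0.44133581 -0.23562566  0.03649965] dp cm [0.13 0.02 0.11] rows 0.0
[ 0.87526497 -0.89475969  0.24310889] 0.051303597525502495
```

Request:
{"method": "drive_tool", "body": {
  "plan": [
    {"hand": 0.45, "dp": [0, 0, 0], "yaw": 0},
    {"hand": 0.4, "dp": [0, 0, 0], "yaw": 0},
    {"hand": 0.38, "dp": [0, 0, 0], "yaw": 0},
    {"hand": 0.37, "dp": [0, 0, 0], "yaw": 0},
    {"hand": 0.37, "dp": [0, 0, 0], "yaw": 0},
    {"hand": 0.37, "dp": [0, 0, 0], "yaw": 0}
  ]
}}

```text
t: 7.92
tool_pos: [0.4391, -0.2298, 0.0174]
eef_rot: [-3.057, -0.437, 1.421]
force: [1.0, -0.3, 0.6]
finger_gap: 0.0315
grip_force: 0.5
```

Request:
{"method": "drive_tool", "body": {
  "plan": [
    {"hand": 0.36, "dp": [0, 0, 0], "yaw": 0},
    {"hand": 0.355, "dp": [0, 0, 0], "yaw": 0},
    {"hand": 0.355, "dp": [0, 0, 0], "yaw": 0}
  ]
}}

```text
t: 8.17
tool_pos: [0.4393, -0.2299, 0.0174]
eef_rot: [-3.057, -0.437, 1.421]
force: [0.6, -1.7, 3.5]
finger_gap: 0.0303
grip_force: 6.6
```

Request:
{"method": "drive_tool", "body": {
  "plan": [
    {"hand": 0.354, "dp": [0, 0, 0], "yaw": 0},
    {"hand": 0.354, "dp": [0, 0, 0], "yaw": 0}
  ]
}}

```text
t: 8.33
tool_pos: [0.4393, -0.2298, 0.0174]
eef_rot: [-3.057, -0.437, 1.421]
force: [1.7, -2.3, 4.6]
finger_gap: 0.0304
grip_force: 7.6
```

Request:
{"method": "drive_tool", "body": {
  "plan": [
    {"hand": 0.354, "dp": [0, 0, 0], "yaw": 0},
    {"hand": 0.354, "dp": [0, 0, 0], "yaw": 0}
  ]
}}

```text
t: 8.5
tool_pos: [0.4393, -0.2298, 0.0174]
eef_rot: [-3.057, -0.437, 1.421]
force: [1.6, -1.8, 5.6]
finger_gap: 0.0302
grip_force: 7.7
```

```bash
python3 -c "
from red import *;from cell import env
show(env,(.4393,-.2298,.0574),(.4393,-.2298,.1174),(.544,-.006,.30))
"
```

```text
t 8.5 q [ 1.151  1.241 -1.031  1.8    0.788  0.869 -0.288] p [ 0.4393 -0.2298  0.0174] g [ 0.4397 -0.238   0.0345] rot [-3.057 -0.437  1.421]
-> (0.4393, -0.2298, 0.0574) dp cm [ 1.7  -0.3  -3.61] rows 1.0
-> (0.4393, -0.2298, 0.1174) dp cm [ 4.24 -0.76 -9.03] rows 2.4
-> (0.544, -0.006, 0.3) dp cm [ 33.43   5.69 -16.12] rows 9.0
```

Request:
{"method": "drive_tool", "body": {
  "plan": [
    {"hand": 0.354, "dp": [0.4, -0.1, -0.9], "yaw": 0},
    {"hand": 0.354, "dp": [0.8, -0.2, -1.8], "yaw": 0},
    {"hand": 0.354, "dp": [1.7, -0.3, -3.6], "yaw": 0},
    {"hand": 0.354, "dp": [2.6, -0.4, -5.4], "yaw": 0},
    {"hand": 0.354, "dp": [3.4, -0.6, -7.2], "yaw": 0},
    {"hand": 0.354, "dp": [4.2, -0.8, -9], "yaw": 0},
    {"hand": 0.354, "dp": [4.2, -0.8, -9], "yaw": 0}
  ]
}}

```text
t: 9.08
tool_pos: [0.4388, -0.2293, 0.1199]
eef_rot: [-3.058, -0.436, 1.424]
force: [1.0, 0.5, -0.5]
finger_gap: 0.0307
grip_force: 6.3
```

Request:
{"method": "drive_tool", "body": {
  "plan": [
    {"hand": 0.354, "dp": [2.5, 0.5, -1], "yaw": 0},
    {"hand": 0.354, "dp": [5.5, 1.2, -2], "yaw": 0},
    {"hand": 0.354, "dp": [9, 2, -3], "yaw": 0},
    {"hand": 0.354, "dp": [12.5, 2.8, -4], "yaw": 0},
    {"hand": 0.354, "dp": [16, 3.5, -4.8], "yaw": 0},
    {"hand": 0.354, "dp": [19.5, 4.3, -5.5], "yaw": 0},
    {"hand": 0.354, "dp": [22.5, 5, -6], "yaw": 0},
    {"hand": 0.354, "dp": [25, 5.6, -6.5], "yaw": 0}
  ]
}}

```text
t: 9.75
tool_pos: [0.528, -0.0377, 0.2773]
eef_rot: [-3.054, -0.436, 1.424]
force: [-0.3, -0.4, -1.2]
finger_gap: 0.0305
grip_force: 6.3
```

Request:
{"method": "drive_tool", "body": {
  "plan": [
    {"hand": 0.354, "dp": [2, 0.4, -0.4], "yaw": 0},
    {"hand": 0.354, "dp": [4, 0.8, -0.8], "yaw": 0},
    {"hand": 0.354, "dp": [4, 0.8, -0.8], "yaw": 0},
    {"hand": 0.354, "dp": [4, 0.8, -0.8], "yaw": 0}
  ]
}}

```text
t: 10.08
tool_pos: [0.5414, -0.0081, 0.2997]
eef_rot: [-3.054, -0.435, 1.424]
force: [0.4, -0.7, -1.7]
finger_gap: 0.0302
grip_force: 6.4
```

```bash
python3 -c "
from red import *;from cell import env
s=show(env);print(s['grip_force'],s['finger_gap'],s['force']);wshot(env,'w3')
"
```

```text
t 10.08 q [ 0.823  0.85  -1.266  1.664  0.418  1.075 -0.576] p [ 0.5414 -0.0081  0.2997] g [ 0.5419 -0.0162  0.3169] rot [-3.054 -0.435  1.424]
6.352356523275375 0.030226620696941507 [ 0.39744075 -0.67237907 -1.69081958]
```

View pics/w3.png

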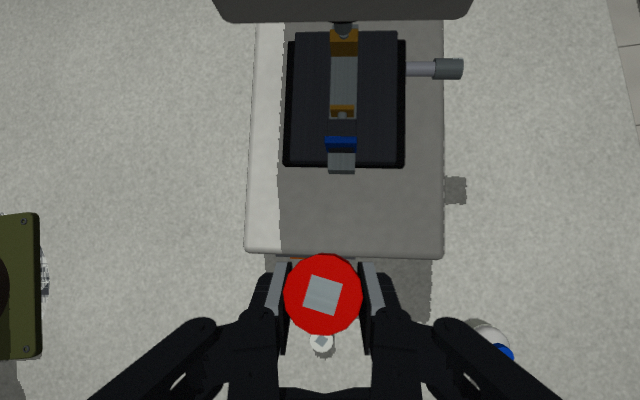

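```bash
python3 -c "
from h import *
im=cv2.imread('pics/w3.png')
for a in (0,1): pass
print('rows@336-348');
for r in range(18,182): print(r,im[r,336:349].mean(0).astype(int).tolist(),end='; ')
h=cv2.cvtColor(im,cv2.COLOR_BGR2HSV)
for n,lo,hi in [('blue',(105,150,50),(125,255,255)),('brass',(10,100,50),(30,255,255))]:
    m=cv2.inRange(h,lo,hi);m[190:]=0;k,l,s,cc=cv2.connectedComponentsWithStats(m);print(n,[(s[i].tolist(),cc[i].round(1).tolist()) for i in range(1,k) if s[i][4]>10])
print('row 75 cols',[(x,int(im[70:80,x].mean())) for x in list(range(280,300))+list(range(322,364))+list(range(394,412))])
"

```

```text
rows@336-348
18 [50, 52, 51]; 19 [49, 51, 51]; 20 [46, 49, 48]; 21 [25, 27, 27]; 22 [5, 5, 5]; 23 [14, 13, 13]; 24 [32, 32, 29]; 25 [37, 37, 34]; 26 [37, 36, 34]; 27 [36, 36, 33]; 28 [36, 37, 33]; 29 [37, 37, 34]; 30 [37, 37, 33]; 31 [36, 37, 33]; 32 [35, 37, 34]; 33 [36, 40, 40]; 34 [36, 44, 47]; 35 [48, 58, 59]; 36 [47, 59, 61]; 37 [35, 50, 56]; 38 [26, 48, 59]; 39 [18, 53, 71]; 40 [16, 56, 76]; 41 [14, 51, 69]; 42 [8, 30, 41]; 43 [8, 30, 42]; 44 [7, 29, 40]; 45 [8, 30, 42]; 46 [8, 29, 41]; 47 [8, 30, 41]; 48 [9, 30, 41]; 49 [7, 29, 41]; 50 [8, 30, 41]; 51 [8, 30, 41]; 52 [8, 31, 42]; 53 [8, 30, 41]; 54 [8, 30, 41]; 55 [10, 31, 42]; 56 [33, 45, 50]; 57 [70, 70, 64]; 58 [72, 71, 65]; 59 [71, 71, 65]; 60 [71, 71, 65]; 61 [71, 70, 65]; 62 [71, 71, 65]; 63 [72, 71, 65]; 64 [71, 70, 65]; 65 [72, 71, 65]; 66 [71, 70, 65]; 67 [71, 70, 65]; 68 [71, 71, 65]; 69 [71, 71, 65]; 70 [71, 70, 65]; 71 [72, 71, 66]; 72 [72, 72, 65]; 73 [72, 71, 65]; 74 [72, 71, 65]; 75 [72, 71, 66]; 76 [71, 71, 65]; 77 [72, 71, 65]; 78 [72, 71, 66]; 79 [71, 71, 65]; 80 [72, 71, 66]; 81 [72, 72, 66]; 82 [72, 71, 65]
[... 2092 characters left out ...]
8), (296, 28), (297, 27), (298, 28), (299, 29), (322, 29), (323, 28), (324, 29), (325, 28), (326, 28), (327, 29), (328, 28), (329, 31), (330, 45), (331, 68), (332, 71), (333, 71), (334, 69), (335, 68), (336, 70), (337, 71), (338, 69), (339, 69), (340, 69), (341, 70), (342, 70), (343, 69), (344, 68), (345, 69), (346, 69), (347, 68), (348, 68), (349, 70), (350, 70), (351, 69), (352, 69), (353, 69), (354, 69), (355, 69), (356, 64), (357, 44), (358, 27), (359, 28), (360, 29), (361, 29), (362, 28), (363, 28), (394, 29), (395, 28), (396, 24), (397, 15), (398, 8), (399, 7), (400, 7), (401, 7), (402, 7), (403, 8), (404, 8), (405, 39), (406, 74), (407, 86), (408, 85), (409, 85), (410, 85), (411, 85)]
```

```bash
python3 -c "
from h import *
c=np.load('w3_cal.npy',allow_pickle=True).item()
P={'stopfoot':plane(c,(344,56.3),.170),'stoptop':plane(c,(344,41.7),.194),'padface':plane(c,(341.7,104.3),.190),'padfront':plane(c,(341.7,109),.190),'tabfront':plane(c,(340.6,142.5),.2),'tabrear':plane(c,(340.4,135.8),.2),'railend':plane(c,(341.3,169.9),.17),'railmid':plane(c,(343.5,75),.17),'railL':plane(c,(330,75),.17),'railR':plane(c,(357,75),.17),'headfront':plane(c,(344,21),.24)}
for y in (1.42,1.43,1.44):
  ex=np.array([np.cos(y),np.sin(y)]);ey=np.array([-ex[1],ex[0]])
  print(y,{k:((v[:2]@ex*1e3).round(1).item(),(v[:2]@ey*1e3).round(1).item()) for k,v in P.items()})
"

```

```text
1.42 {'stopfoot': (257.8, -536.0), 'stoptop': (257.1, -536.6), 'padface': (204.2, -536.4), 'padfront': (200.2, -536.5), 'tabfront': (168.7, -537.0), 'tabrear': (174.1, -536.7), 'railend': (153.2, -537.2), 'railmid': (240.0, -536.2), 'railL': (240.0, -524.0), 'railR': (240.0, -548.3), 'headfront': (244.1, -538.1)}
1.43 {'stopfoot': (252.5, -538.6), 'stoptop': (251.7, -539.1), 'padface': (198.8, -538.4), 'padfront': (194.8, -538.5), 'tabfront': (163.3, -538.7), 'tabrear': (168.7, -538.4), 'railend': (147.8, -538.7), 'railmid': (234.6, -538.6), 'railL': (234.7, -526.4), 'railR': (234.5, -550.7), 'headfront': (238.7, -540.5)}
1.44 {'stopfoot': (247.1, -541.1), 'stoptop': (246.3, -541.6), 'padface': (193.4, -540.4), 'padfront': (189.4, -540.4), 'tabfront': (157.9, -540.3), 'tabrear': (163.3, -540.1), 'railend': (142.4, -540.2), 'railmid': (229.2, -540.9), 'railL': (229.5, -528.7), 'railR': (229.0, -553.0), 'headfront': (233.3, -542.8)}
```

```bash
python3 -c "
from h import *;from cell import env
s=env.state();p=np.array(s['tool_pos'])
o=[]
for n in('scene','side'):
    im=env.get_image(n)[:,:,::-1];u,v=proj(cal(n),[p+[0,0,.08]])[0].astype(int);print(n,u,v, proj(cal(n),[p,-np.array(cal('w3')['world_to_cam'])[:3,:3].T@np.array(cal('w3')['world_to_cam'])[:3,3]]).round(0).tolist())
    u0=np.clip(u-65,0,510);v0=np.clip(v-75,0,250);print(u0,v0)
    o.append(cv2.resize(im[v0:v0+150,u0:u0+130].copy(),None,fx=3,fy=3,interpolation=cv2.INTER_CUBIC))
cv2.imwrite('pics/d.png',np.hstack(o))
"

```

```text
scene 249 93 [[256.0, 135.0], [230.0, 36.0]]
184 18
side 258 137 [[264.0, 170.0], [237.0, 98.0]]
193 62
```

View pics/d.png

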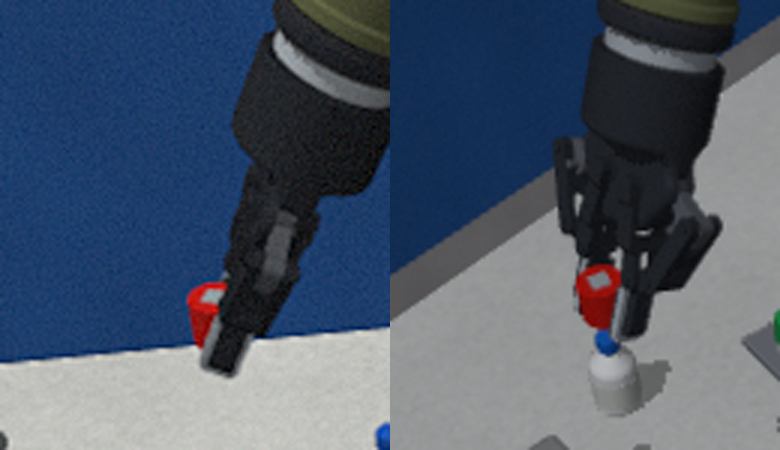

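```bash
cat > t.py <<'E'
from red import *
Y=1.43;ex=np.array([np.cos(Y),np.sin(Y),0]);ey=np.array([-ex[1],ex[0],0]);O=.2398*ex-.5386*ey
TR=np.c_[ex,ey,[0,0,1]]
def tw(x,y,z): return O+TR@[x,y,z]
def wt(p): return TR.T@(np.array(p)-O)
def comp(tcp,R,tag=''):
    g=tcp-.019*R[:,2]
    for y in(-.05,0,.05):
        for x,z in((-.005,.24),(.005,.214)):
            d=R.T@(tw(x,y,z)-g);print(tag,'head pt',x,y,z,'tool mm',(d*1e3).round(1))
E
python3 -c "
from t import *;from cell import env
s=show(env);R=Rt(s);p=np.array(s['tool_pos'])
c=cal('w3');im=cv2.imread('pics/w3.png')
d=np.array([.0026,-.0031,.0226])
print('pred px',proj(c,[p+d+[0,0,.014]]));r=red(c,im,p[2]+d[2]+.014);print('meas centre-tcp',r-p)
print('center in tool from grasp mm',(R.T@d*1e3+[0,0,19]).round(1), 'spec axis now ~', R.T@[0,0,1])
for xs,zs in((-.022,.186),(-.026,.207),(-.025,.184)):
    comp(tw(xs,0,zs)-d,R,(xs,zs))
"

```

```text
t 10.23 q [ 0.826  0.851 -1.264  1.664  0.418  1.075 -0.576] p [ 0.5414 -0.0103  0.2986] g [ 0.5418 -0.0185  0.3157] rot [-3.052 -0.435  1.419]
pred px [[326.90649924 300.95054081]]
blob ((322.59613037109375, 293.9186096191406), (78.61421966552734, 81.17605590820312), 8.164419174194336) square 322.2 294.6 1104
meas centre-tcp [ 0.00113444 -0.00064317  0.0366    ]
center in tool from grasp mm [ 7.1  1.1 -2.8] spec axis now ~ [ 0.42151957 -0.08082154 -0.90321046]
(-0.022, 0.186) head pt -0.005 -0.05 0.24 tool mm [ 45.8  47.  -48.6]
(-0.022, 0.186) head pt 0.005 -0.05 0.214 tool mm [ 43.9  49.4 -20.9]
(-0.022, 0.186) head pt -0.005 0 0.24 tool mm [ 45.3  -2.8 -44.4]
(-0.022, 0.186) head pt 0.005 0 0.214 tool mm [ 43.4  -0.5 -16.7]
(-0.022, 0.186) head pt -0.005 0.05 0.24 tool mm [ 44.8 -52.6 -40.2]
(-0.022, 0.186) head pt 0.005 0.05 0.214 tool mm [ 42.9 -50.3 -12.5]
(-0.026, 0.207) head pt -0.005 -0.05 0.24 tool mm [ 40.6  48.8 -28. ]
(-0.026, 0.207) head pt 0.005 -0.05 0.214 tool mm [38.7 51.2 -0.3]
(-0.026, 0.207) head pt -0.005 0 0.24 tool mm [ 40.1  -1.  -23.8]
(-0.026, 0.207) head pt 0.005 0 0.214 tool mm [38.2  1.3  3.9]
(-0.026, 0.207) head pt -0.005 0.05 0.24 tool mm [ 39.5 -50.8 -19.6]
(-0.026, 0.207) head pt 0.005 0.05 0.214 tool mm [ 37.6 -48.5   8.1]
(-0.025, 0.184) head pt -0.005 -0.05 0.24 tool mm [ 49.4  46.9 -49.2]
(-0.025, 0.184) head pt 0.005 -0.05 0.214 tool mm [ 47.5  49.3 -21.5]
(-0.025, 0.184) head pt -0.005 0 0.24 tool mm [ 48.8  -2.9 -45. ]
(-0.025, 0.184) head pt 0.005 0 0.214 tool mm [ 47.   -0.5 -17.3]
(-0.025, 0.184) head pt -0.005 0.05 0.24 tool mm [ 48.3 -52.7 -40.8]
(-0.025, 0.184) head pt 0.005 0.05 0.214 tool mm [ 46.4 -50.4 -13.1]
```

```bash
python3 -c "
from t import *;from cell import env
d=np.array([.0015,-.003,.0226])
show(env,*[tw(x,0,z)-d for x,z in((-.06,.245),(-.024,.209),(-.0235,.188))])
"

```

```text
t 10.23 q [ 0.826  0.851 -1.264  1.664  0.418  1.075 -0.576] p [ 0.5414 -0.0103  0.2986] g [ 0.5418 -0.0185  0.3157] rot [-3.052 -0.435  1.419]
-> [0.55700194 0.1054382  0.2224    ] dp cm [ 7.38  0.84 11.8 ] rows 3.3
-> [0.56205388 0.14108196 0.1864    ] dp cm [ 9.13  1.23 16.57] rows 4.5
-> [0.56212404 0.14157701 0.1654    ] dp cm [ 8.29  1.4  18.49] rows 4.9
```

Request:
{"method": "drive_tool", "body": {
  "plan": [
    {"hand": 0.354, "dp": [1.9, 0.2, 2.9], "yaw": 0},
    {"hand": 0.354, "dp": [3.7, 0.4, 5.9], "yaw": 0},
    {"hand": 0.354, "dp": [5.5, 0.6, 8.8], "yaw": 0},
    {"hand": 0.354, "dp": [6.8, 0.8, 10.8], "yaw": 0},
    {"hand": 0.354, "dp": [7.4, 0.8, 11.8], "yaw": 0},
    {"hand": 0.354, "dp": [7.4, 0.8, 11.8], "yaw": 0}
  ]
}}

```text
t: 10.73
tool_pos: [0.5562, 0.1086, 0.2229]
eef_rot: [-3.052, -0.436, 1.423]
force: [-0.3, -0.2, -0.6]
finger_gap: 0.031
grip_force: 6.4
```

```bash
python3 -c "
from t import *;from cell import env
d=np.array([.0015,-.003,.0226])
s=show(env,*[tw(x,0,z)-d for x,z in((-.024,.209),(-.0235,.188))]);print(s['grip_force'],s['force'])
c,im=wshot(env,'w4');s=env.state();r=red(c,im,s['tool_pos'][2]+.0366);print('red-tcp',r-s['tool_pos'],'tester',wt(r))
"

```

```text
t 10.73 q [ 0.575  0.906 -1.144  1.764  0.512  0.823 -0.777] p [0.5562 0.1086 0.2229] g [0.5567 0.1004 0.2401] rot [-3.052 -0.436  1.423]
-> [0.56205388 0.14108196 0.1864    ] dp cm [1.45 0.52 4.68] rows 1.2
-> [0.56212404 0.14157701 0.1654    ] dp cm [0.61 0.7  6.6 ] rows 1.6
6.360620409250259 [-0.26950552 -0.16111612 -0.59747236]
blob ((322.6756591796875, 294.06048583984375), (78.72499084472656, 81.13085174560547), 7.616950035095215) square 322.1 294.6 1109
red-tcp [ 0.00043795 -0.00108619  0.0366    ] tester [-0.05671795  0.00144848  0.26027517]
```

Request:
{"method": "drive_tool", "body": {
  "plan": [
    {"hand": 0.354, "dp": [0.5, 0.2, 1.6], "yaw": 0},
    {"hand": 0.354, "dp": [1, 0.4, 3.1], "yaw": 0},
    {"hand": 0.354, "dp": [1.4, 0.5, 4.3], "yaw": 0},
    {"hand": 0.354, "dp": [1.5, 0.5, 4.7], "yaw": 0},
    {"hand": 0.354, "dp": [1.5, 0.5, 4.7], "yaw": 0}
  ]
}}

```text
t: 11.2
tool_pos: [0.5635, 0.1401, 0.1877]
eef_rot: [-3.055, -0.436, 1.421]
force: [-0.4, 0.6, 0.5]
finger_gap: 0.0304
grip_force: 6.4
```

```bash
python3 -c "
from t import *;from cell import env
d=np.array([.0011,-.0025,.0226])
s=show(env,*[tw(x,0,z)-d for x,z in((-.024,.199),(-.0235,.188),(-.0235,.184))]);print(s['grip_force'],s['force'],wt(s['tool_pos']+d))
"

```

```text
t 11.2 q [ 0.491  0.943 -1.083  1.78   0.561  0.737 -0.837] p [0.5635 0.1401 0.1877] g [0.564  0.1319 0.2048] rot [-3.055 -0.436  1.421]
-> [0.56245388 0.14058196 0.1764    ] dp cm [-0.44 -0.03  1.04] rows 0.3
-> [0.56252404 0.14107701 0.1654    ] dp cm [-0.86  0.06  2.06] rows 0.5
-> [0.56252404 0.14107701 0.1614    ] dp cm [-1.03  0.09  2.42] rows 0.6
6.366559490561485 [-0.36004539  0.60579737  0.54016171] [-0.02437121 -0.00115254  0.21028792]
```

Lower slowly to about 2 mm above the rail, then creep.

Request:
{"method": "drive_tool", "body": {
  "plan": [
    {"hand": 0.354, "dp": [-0.2, 0, 0.5], "yaw": 0},
    {"hand": 0.354, "dp": [-0.4, 0, 1], "yaw": 0},
    {"hand": 0.354, "dp": [-0.6, 0, 1.5], "yaw": 0},
    {"hand": 0.354, "dp": [-0.8, 0, 1.9], "yaw": 0},
    {"hand": 0.354, "dp": [-0.8, 0, 1.9], "yaw": 0}
  ]
}}

```text
t: 11.62
tool_pos: [0.5617, 0.1409, 0.1664]
eef_rot: [-3.054, -0.436, 1.42]
force: [0.4, -0.4, -0.9]
finger_gap: 0.0304
grip_force: 6.4
```

Request:
{"method": "drive_tool", "body": {
  "plan": [
    {"hand": 0.354, "dp": [-0.04, 0, 0.09], "yaw": 0},
    {"hand": 0.354, "dp": [-0.08, 0, 0.18], "yaw": 0}
  ]
}}

```text
t: 11.78
tool_pos: [0.5623, 0.1418, 0.1658]
eef_rot: [-3.056, -0.437, 1.421]
force: [0.8, 0.2, -0.5]
finger_gap: 0.0305
grip_force: 6.4
```

Request:
{"method": "drive_tool", "body": {
  "plan": [
    {"hand": 0.354, "dp": [-0.04, 0, 0.09], "yaw": 0},
    {"hand": 0.354, "dp": [-0.04, 0, 0.09], "yaw": 0}
  ]
}}

```text
t: 11.95
tool_pos: [0.5621, 0.1418, 0.1646]
eef_rot: [-3.056, -0.437, 1.422]
force: [0.0, -0.1, -0.2]
finger_gap: 0.0305
grip_force: 6.4
```

Request:
{"method": "drive_tool", "body": {
  "plan": [
    {"hand": 0.354, "dp": [-0.05, 0, 0.12], "yaw": 0},
    {"hand": 0.354, "dp": [-0.05, 0, 0.12], "yaw": 0}
  ]
}}

```text
t: 12.12
tool_pos: [0.5619, 0.1418, 0.1633]
eef_rot: [-3.056, -0.437, 1.422]
force: [-0.1, 0.1, -0.7]
finger_gap: 0.0304
grip_force: 6.4
```

Request:
{"method": "drive_tool", "body": {
  "plan": [
    {"hand": 0.354, "dp": [-0.04, 0, 0.09], "yaw": 0},
    {"hand": 0.354, "dp": [-0.04, 0, 0.09], "yaw": 0}
  ]
}}

```text
t: 12.28
tool_pos: [0.5618, 0.1418, 0.1622]
eef_rot: [-3.056, -0.437, 1.421]
force: [0.1, 0.5, -0.9]
finger_gap: 0.0302
grip_force: 6.4
```

Request:
{"method": "drive_tool", "body": {
  "plan": [
    {"hand": 0.354, "dp": [-0.02, 0, 0.05], "yaw": 0},
    {"hand": 0.354, "dp": [-0.02, 0, 0.05], "yaw": 0}
  ]
}}

```text
t: 12.45
tool_pos: [0.5618, 0.1419, 0.1618]
eef_rot: [-3.056, -0.437, 1.421]
force: [0.3, 0.1, -0.8]
finger_gap: 0.0305
grip_force: 6.4
```

Request:
{"method": "drive_tool", "body": {
  "plan": [
    {"hand": 0.354, "dp": [-0.02, 0, 0.05], "yaw": 0},
    {"hand": 0.354, "dp": [-0.02, 0, 0.05], "yaw": 0}
  ]
}}

```text
t: 12.62
tool_pos: [0.5619, 0.142, 0.1616]
eef_rot: [-3.056, -0.437, 1.422]
force: [-1.2, -0.7, 1.4]
finger_gap: 0.0305
grip_force: 6.9
```

Request:
{"method": "drive_tool", "body": {
  "plan": [
    {"hand": 0.354, "dp": [-0.02, 0, 0.05], "yaw": 0},
    {"hand": 0.354, "dp": [-0.02, 0, 0.05], "yaw": 0}
  ]
}}

```text
t: 12.78
tool_pos: [0.562, 0.1421, 0.1613]
eef_rot: [-3.057, -0.437, 1.422]
force: [-0.2, -2.1, 5.3]
finger_gap: 0.0303
grip_force: 3.8
```

Request:
{"method": "drive_tool", "body": {
  "plan": [
    {"hand": 0.354, "dp": [-0.02, 0, 0.05], "yaw": 0},
    {"hand": 0.354, "dp": [-0.02, 0, 0.05], "yaw": 0}
  ]
}}

```text
t: 12.95
tool_pos: [0.5621, 0.1423, 0.1608]
eef_rot: [-3.057, -0.438, 1.422]
force: [-0.8, -1.7, 5.0]
finger_gap: 0.0301
grip_force: 3.9
```

Request:
{"method": "drive_tool", "body": {
  "plan": [
    {"hand": 0.36, "dp": [0, 0, 0], "yaw": 0},
    {"hand": 0.37, "dp": [0, 0, 0], "yaw": 0},
    {"hand": 0.4, "dp": [0, 0, 0], "yaw": 0},
    {"hand": 0.5, "dp": [0, 0, 0], "yaw": 0},
    {"hand": 0.6, "dp": [0, 0, 0], "yaw": 0},
    {"hand": 0.7, "dp": [0, 0, 0], "yaw": 0},
    {"hand": 0.7, "dp": [0, 0, 0], "yaw": 0}
  ]
}}

```text
t: 13.53
tool_pos: [0.5617, 0.142, 0.1601]
eef_rot: [-3.056, -0.437, 1.421]
force: [0.3, -0.3, 0.9]
finger_gap: 0.0596
grip_force: 0.0
```

```bash
python3 -c "
from t import *;from cell import env
s=show(env);print(s['grip_force'],s['finger_gap'],s['force'])
c,im=wshot(env,'w5');r=red(c,im,.198);print('red tester',wt(r).round(4))
R=Rt(s);print('up in tool',R.T@[0,0,1],'-ex in tool',-R.T@ex)
"

```

```text
t 13.53 q [ 0.473  0.972 -1.046  1.805  0.598  0.68  -0.853] p [0.5617 0.142  0.1601] g [0.5621 0.1339 0.1773] rot [-3.056 -0.437  1.421]
0.0 0.05955476167090714 [ 0.3020927  -0.26490205  0.88444562]
blob ((321.263427734375, 294.7550354003906), (79.26704406738281, 83.04096221923828), 15.763219833374023) square 320.3 295.3 1130
red tester [-0.0231  0.0014  0.198 ]
up in tool [ 0.42328842 -0.07761356 -0.90266442] -ex in tool [-0.90596146 -0.02768871 -0.42245376]
```

View pics/w5.png

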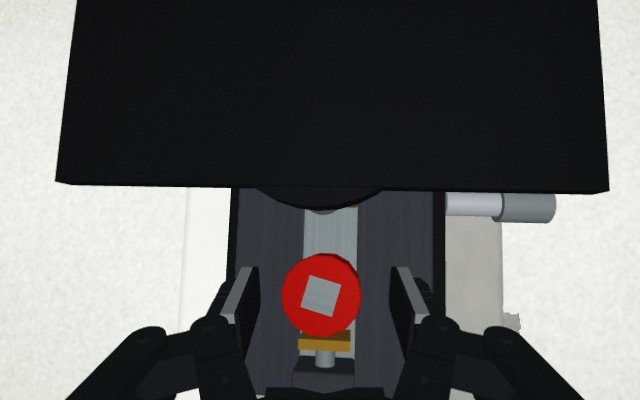

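Request:
{"method": "drive_tool", "body": {
  "plan": [
    {"hand": 0.75, "dp": [0, 0, -1], "yaw": 0},
    {"hand": 0.8, "dp": [0, 0, -3], "yaw": 0},
    {"hand": 0.8, "dp": [0, 0, -6], "yaw": 0},
    {"hand": 0.8, "dp": [0, 0, -9], "yaw": 0},
    {"hand": 0.8, "dp": [0, 0, -10], "yaw": 0},
    {"hand": 0.8, "dp": [0, 0, -10], "yaw": 0}
  ]
}}

```text
t: 14.08
tool_pos: [0.5658, 0.0981, 0.2533]
eef_rot: [-3.061, -0.438, 1.42]
force: [0.3, 0.2, -0.1]
finger_gap: 0.0682
grip_force: 0.0
```

```bash
python3 -c "
from t import *;from cell import env
s=show(env,tw(-.115,0,.24),tw(-.105,0,.184));print(wt(s['tool_pos']))
c,im=wshot(env,'w6');r=red(c,im,.198);print('red tester',wt(r).round(4))
h=cv2.cvtColor(im,cv2.COLOR_BGR2HSV);m=cv2.inRange(h,(105,150,40),(125,255,255));k,l,st,cc=cv2.connectedComponentsWithStats(m);print([(st[i].tolist(),cc[i].round(1).tolist()) for i in range(1,k) if st[i][4]>20])
"

```

```text
t 14.08 q [ 0.602  0.881 -1.178  1.712  0.48   0.893 -0.749] p [0.5658 0.0981 0.2533] g [0.5661 0.09   0.2705] rot [-3.061 -0.438  1.42 ]
-> [0.5507837  0.04798245 0.24      ] dp cm [-5.26 -0.81 -0.93] rows 1.3
-> [0.55218702 0.05788349 0.184     ] dp cm [-6.73 -0.38  4.55] rows 2.0
[-0.06321756 -0.00786353  0.25334563]
blob ((319.5237731933594, 206.87088012695312), (43.978851318359375, 46.47951126098633), 135.35586547851562) square 318.7 205.7 351
red tester [-0.023   0.0014  0.198 ]
[([298, 278, 43, 14, 458], [318.8, 285.1])]
```

Request:
{"method": "drive_tool", "body": {
  "plan": [
    {"hand": 0, "dp": [-2.6, -0.4, -0.5], "yaw": 0},
    {"hand": 0, "dp": [-5.3, -0.8, -0.9], "yaw": 0},
    {"hand": 0, "dp": [-5.3, -0.8, -0.9], "yaw": 0},
    {"hand": 0, "dp": [-5.8, -0.6, 1], "yaw": 0},
    {"hand": 0, "dp": [-6.3, -0.5, 2.8], "yaw": 0},
    {"hand": 0, "dp": [-6.7, -0.4, 4.5], "yaw": 0},
    {"hand": 0, "dp": [-6.7, -0.4, 4.5], "yaw": 0},
    {"hand": 0, "dp": [-6.7, -0.4, 4.5], "yaw": 0}
  ]
}}

```text
t: 14.8
tool_pos: [0.5487, 0.0595, 0.1807]
eef_rot: [-3.052, -0.437, 1.422]
force: [1.1, -0.7, 0.2]
finger_gap: -0.0001
grip_force: 0.0
```

```bash
python3 -c "
from t import *;from cell import env
s=show(env,tw(-.094,0,.184),tw(-.090,0,.184),tw(-.06,0,.184));print(wt(s['tool_pos']),s['finger_gap'],TR.T@s['force'])
"

```

```text
t 14.8 q [ 0.65   0.963 -1.115  1.807  0.564  0.783 -0.721] p [0.5487 0.0595 0.1807] g [0.5491 0.0514 0.1978] rot [-3.052 -0.437  1.422]
-> [0.55373066 0.06877464 0.184     ] dp cm [1.04 0.37 0.08] rows 0.3
-> [0.55429199 0.07273506 0.184     ] dp cm [1.4  0.39 0.25] rows 0.4
-> [0.55850194 0.1024382  0.184     ] dp cm [4.12 0.47 1.52] rows 1.1
[-0.10385109  0.00373228  0.18065264] -9.633915743581314e-05 [-0.56177434 -1.19028455  0.21271471]
```

Request:
{"method": "drive_tool", "body": {
  "plan": [
    {"hand": 0, "dp": [0.5, 0.2, 0.05], "yaw": 0},
    {"hand": 0, "dp": [1, 0.35, 0.1], "yaw": 0},
    {"hand": 0, "dp": [1, 0.35, 0.1], "yaw": 0}
  ]
}}

```text
t: 15.05
tool_pos: [0.556, 0.0697, 0.1868]
eef_rot: [-3.059, -0.439, 1.424]
force: [-0.2, -0.3, -0.3]
finger_gap: -0.0001
grip_force: 0.0
```

Request:
{"method": "drive_tool", "body": {
  "plan": [
    {"hand": 0, "dp": [0.15, 0, 0.07], "yaw": 0},
    {"hand": 0, "dp": [0.3, 0.01, 0.14], "yaw": 0},
    {"hand": 0, "dp": [0.45, 0.01, 0.21], "yaw": 0},
    {"hand": 0, "dp": [0.45, 0.01, 0.21], "yaw": 0}
  ]
}}

```text
t: 15.38
tool_pos: [0.5554, 0.0731, 0.1851]
eef_rot: [-3.056, -0.437, 1.422]
force: [-0.0, 0.3, 0.8]
finger_gap: 0.0001
grip_force: 0.0
```

Request:
{"method": "drive_tool", "body": {
  "plan": [
    {"hand": 0, "dp": [0.15, 0, 0.07], "yaw": 0},
    {"hand": 0, "dp": [0.3, 0.01, 0.14], "yaw": 0},
    {"hand": 0, "dp": [0.3, 0.01, 0.14], "yaw": 0}
  ]
}}

```text
t: 15.63
tool_pos: [0.5559, 0.0764, 0.185]
eef_rot: [-3.056, -0.437, 1.422]
force: [-0.1, -0.2, 0.1]
finger_gap: -0.0002
grip_force: 0.0
```

```bash
python3 -c "
from t import *;from cell import env
s=show(env);print(wt(s['tool_pos']),TR.T@s['force'])
c,im=wshot(env,'w7');r=red(c,im,.198);print('red tester',wt(r).round(4))
h=cv2.cvtColor(im,cv2.COLOR_BGR2HSV);m=cv2.inRange(h,(105,150,40),(125,255,255));k,l,st,cc=cv2.connectedComponentsWithStats(m)
for i in range(1,k):
  if st[i][4]>20: x,y,w,hh,_=st[i];print(st[i],'rear',wt(plane(c,(x+w/2,y),.2)).round(4))
"

```

```text
t 15.63 q [ 0.616  0.957 -1.112  1.793  0.561  0.78  -0.744] p [0.5559 0.0764 0.185 ] g [0.5563 0.0682 0.2022] rot [-3.056 -0.437  1.422]
[-0.0861712  -0.00103433  0.18500333] [-0.20965727  0.10975989  0.06694103]
blob ((323.5694885253906, 144.7477569580078), (63.03942108154297, 72.55155944824219), 164.46078491210938) square 322.1 139.4 687
red tester [-0.0231  0.0013  0.198 ]
[292 245  59  15 816] rear [-0.0708  0.      0.2   ]
```

Request:
{"method": "drive_tool", "body": {
  "plan": [
    {"hand": 0, "dp": [0.15, 0, 0.07], "yaw": 0},
    {"hand": 0, "dp": [0.3, 0.01, 0.14], "yaw": 0},
    {"hand": 0, "dp": [0.3, 0.01, 0.14], "yaw": 0}
  ]
}}

```text
t: 15.93
tool_pos: [0.5562, 0.0779, 0.1845]
eef_rot: [-3.056, -0.434, 1.421]
force: [-0.8, -4.4, 2.3]
finger_gap: -0.0001
grip_force: 2.2
```

Request:
{"method": "drive_tool", "body": {
  "plan": [
    {"hand": 0, "dp": [0.15, 0, 0.07], "yaw": 0},
    {"hand": 0, "dp": [0.3, 0.01, 0.14], "yaw": 0},
    {"hand": 0, "dp": [0.3, 0.01, 0.14], "yaw": 0}
  ]
}}

```text
t: 16.18
tool_pos: [0.5567, 0.0807, 0.1844]
eef_rot: [-3.055, -0.434, 1.42]
force: [-2.1, -6.1, 2.3]
finger_gap: 0.0001
grip_force: 2.7
```

Request:
{"method": "drive_tool", "body": {
  "plan": [
    {"hand": 0, "dp": [0.15, 0, 0.07], "yaw": 0},
    {"hand": 0, "dp": [0.3, 0.01, 0.14], "yaw": 0},
    {"hand": 0, "dp": [0.3, 0.01, 0.14], "yaw": 0}
  ]
}}

```text
t: 16.43
tool_pos: [0.5571, 0.0838, 0.1844]
eef_rot: [-3.055, -0.433, 1.42]
force: [-2.0, -5.2, 3.5]
finger_gap: -0.0002
grip_force: 2.9
```

Request:
{"method": "drive_tool", "body": {
  "plan": [
    {"hand": 0, "dp": [0.15, 0, 0.07], "yaw": 0},
    {"hand": 0, "dp": [0.3, 0.01, 0.14], "yaw": 0},
    {"hand": 0, "dp": [0.3, 0.01, 0.14], "yaw": 0}
  ]
}}

```text
t: 16.68
tool_pos: [0.5576, 0.0871, 0.1843]
eef_rot: [-3.055, -0.433, 1.42]
force: [-1.6, -5.5, 3.0]
finger_gap: 0.0
grip_force: 2.9
```

```bash
cat > look.py <<'E'
from t import *;from cell import env;import sys
s=show(env);print(wt(s['tool_pos']),TR.T@s['force'])
c,im=wshot(env,sys.argv[1]);r=red(c,im,.198);print('red tester',wt(r).round(4))
h=cv2.cvtColor(im,cv2.COLOR_BGR2HSV);m=cv2.inRange(h,(105,150,40),(125,255,255));k,l,st,cc=cv2.connectedComponentsWithStats(m)
for i in range(1,k):
  if st[i][4]>20: x,y,w,hh,_=st[i];print(st[i],'rear',wt(plane(c,(x+w/2,y),.2)).round(4))
E
python3 look.py w8
```

```text
t 16.68 q [ 0.592  0.954 -1.104  1.792  0.563  0.771 -0.764] p [0.5576 0.0871 0.1843] g [0.5581 0.079  0.2015] rot [-3.055 -0.433  1.42 ]
[-0.07535158 -0.00130473  0.18433673] [-5.70822677  0.77002842  2.99895978]
blob ((322.3511657714844, 151.18283081054688), (63.87053298950195, 69.13921356201172), 151.01339721679688) square 321.0 147.5 709
red tester [-0.0163  0.0013  0.198 ]
[291 247  60  16 845] rear [-6.08e-02 -1.00e-04  2.00e-01]
```

Request:
{"method": "drive_tool", "body": {
  "plan": [
    {"hand": 0, "dp": [0.15, 0, 0.07], "yaw": 0},
    {"hand": 0, "dp": [0.3, 0.01, 0.14], "yaw": 0},
    {"hand": 0, "dp": [0.45, 0.01, 0.21], "yaw": 0},
    {"hand": 0, "dp": [0.6, 0.02, 0.28], "yaw": 0},
    {"hand": 0, "dp": [0.75, 0.02, 0.35], "yaw": 0},
    {"hand": 0, "dp": [0.9, 0.03, 0.42], "yaw": 0},
    {"hand": 0, "dp": [0.9, 0.03, 0.42], "yaw": 0}
  ]
}}

```text
t: 17.32
tool_pos: [0.5591, 0.0969, 0.1843]
eef_rot: [-3.055, -0.433, 1.42]
force: [-1.0, -5.3, 2.6]
finger_gap: 0.0001
grip_force: 2.8
```

Request:
{"method": "drive_tool", "body": {
  "plan": [
    {"hand": 0, "dp": [0.09, 0, 0.04], "yaw": 0},
    {"hand": 0, "dp": [0.18, 0, 0.08], "yaw": 0},
    {"hand": 0, "dp": [0.18, 0, 0.08], "yaw": 0}
  ]
}}

```text
t: 17.57
tool_pos: [0.5593, 0.0986, 0.1843]
eef_rot: [-3.055, -0.433, 1.42]
force: [-1.6, -6.9, 3.7]
finger_gap: 0.0002
grip_force: 3.2
```

```bash
python3 look.py w9
```

```text
t 17.57 q [ 0.569  0.952 -1.098  1.79   0.564  0.763 -0.781] p [0.5593 0.0986 0.1843] g [0.5597 0.0905 0.2015] rot [-3.055 -0.433  1.42 ]
[-0.06365506 -0.00131812  0.18428545] [-7.06840024  0.5815633   3.6658205 ]
blob ((322.366455078125, 151.01669311523438), (63.95379638671875, 69.48273468017578), 153.61190795898438) square 320.9 147.8 703
red tester [-0.0047  0.0013  0.198 ]
[291 247  60  16 847] rear [-0.0491 -0.0002  0.2   ]
```

Request:
{"method": "drive_tool", "body": {
  "plan": [
    {"hand": 0, "dp": [0.05, 0, 0.02], "yaw": 0},
    {"hand": 0, "dp": [0.09, 0, 0.04], "yaw": 0},
    {"hand": 0, "dp": [0.09, 0, 0.04], "yaw": 0}
  ]
}}

```text
t: 17.87
tool_pos: [0.5594, 0.0995, 0.1843]
eef_rot: [-3.055, -0.433, 1.42]
force: [-1.8, -7.2, 3.5]
finger_gap: 0.0003
grip_force: 3.4
```

Request:
{"method": "drive_tool", "body": {
  "plan": [
    {"hand": 0, "dp": [0.05, 0, 0.02], "yaw": 0},
    {"hand": 0, "dp": [0.09, 0, 0.04], "yaw": 0},
    {"hand": 0, "dp": [0.09, 0, 0.04], "yaw": 0}
  ]
}}

```text
t: 18.12
tool_pos: [0.5596, 0.1004, 0.1843]
eef_rot: [-3.055, -0.433, 1.42]
force: [-1.5, -7.5, 3.1]
finger_gap: -0.0002
grip_force: 3.4
```

```bash
python3 look.py w10
```

```text
t 18.12 q [ 0.565  0.951 -1.097  1.79   0.564  0.761 -0.784] p [0.5596 0.1004 0.1843] g [0.56   0.0923 0.2014] rot [-3.055 -0.433  1.42 ]
[-0.06186483 -0.00132387  0.1842642 ] [-7.59536571  0.39269215  3.06212297]
blob ((322.40118408203125, 151.25738525390625), (64.0032730102539, 69.04402160644531), 151.8140411376953) square 320.9 147.9 706
red tester [-0.003   0.0012  0.198 ]
[291 247  60  16 850] rear [-0.0473 -0.0002  0.2   ]
```

Request:
{"method": "drive_tool", "body": {
  "plan": [
    {"hand": 0, "dp": [0.05, 0, 0.02], "yaw": 0},
    {"hand": 0, "dp": [0.09, 0, 0.04], "yaw": 0},
    {"hand": 0, "dp": [0.09, 0, 0.04], "yaw": 0}
  ]
}}

```text
t: 18.42
tool_pos: [0.5597, 0.1013, 0.1843]
eef_rot: [-3.055, -0.433, 1.42]
force: [-1.8, -7.7, 3.4]
finger_gap: -0.0001
grip_force: 3.6
```

```bash
python3 look.py w11
```

```text
t 18.42 q [ 0.563  0.951 -1.096  1.789  0.565  0.761 -0.785] p [0.5597 0.1013 0.1843] g [0.5601 0.0932 0.2015] rot [-3.055 -0.433  1.42 ]
[-0.06100274 -0.00132429  0.18428034] [-7.8313035   0.67928109  3.42345697]
blob ((322.3599853515625, 152.66818237304688), (63.88994598388672, 69.12430572509766), 149.03817749023438) square 320.8 149.3 706
red tester [-0.0027  0.0012  0.198 ]
[291 247  60  16 851] rear [-0.0464 -0.0002  0.2   ]
```

Request:
{"method": "drive_tool", "body": {
  "plan": [
    {"hand": 0, "dp": [0.05, 0, 0.02], "yaw": 0},
    {"hand": 0, "dp": [0.09, 0, 0.04], "yaw": 0},
    {"hand": 0, "dp": [0.09, 0, 0.04], "yaw": 0}
  ]
}}

```text
t: 18.72
tool_pos: [0.5598, 0.102, 0.1843]
eef_rot: [-3.055, -0.432, 1.42]
force: [-0.9, -8.0, 3.9]
finger_gap: 0.0001
grip_force: 4.0
```

```bash
python3 look.py w12
```

```text
t 18.72 q [ 0.561  0.951 -1.096  1.789  0.565  0.76  -0.787] p [0.5598 0.102  0.1843] g [0.5602 0.0939 0.2015] rot [-3.055 -0.432  1.42 ]
[-0.0602266  -0.00132499  0.18426751] [-8.00267084 -0.24233947  3.93372857]
blob ((322.2183532714844, 154.28672790527344), (64.08109283447266, 68.84767150878906), 149.8787384033203) square 320.8 150.9 708
red tester [-0.0028  0.0012  0.198 ]
[291 247  60  16 853] rear [-0.0457 -0.0002  0.2   ]
```

Request:
{"method": "drive_tool", "body": {
  "plan": [
    {"hand": 0, "dp": [0.05, 0, 0.02], "yaw": 0},
    {"hand": 0, "dp": [0.1, 0, 0.05], "yaw": 0},
    {"hand": 0, "dp": [0.1, 0, 0.05], "yaw": 0}
  ]
}}

```text
t: 19.02
tool_pos: [0.5599, 0.1029, 0.1842]
eef_rot: [-3.055, -0.432, 1.419]
force: [-1.4, -7.9, 4.7]
finger_gap: 0.0
grip_force: 4.3
```

Request:
{"method": "drive_tool", "body": {
  "plan": [
    {"hand": 0, "dp": [0.05, 0, 0.02], "yaw": 0},
    {"hand": 0, "dp": [0.09, 0, 0.04], "yaw": 0},
    {"hand": 0, "dp": [0.09, 0, 0.04], "yaw": 0}
  ]
}}

```text
t: 19.27
tool_pos: [0.56, 0.1036, 0.1842]
eef_rot: [-3.055, -0.432, 1.419]
force: [-1.9, -9.7, 4.9]
finger_gap: 0.0001
grip_force: 4.7
```

```bash
python3 look.py w13
```

```text
t 19.27 q [ 0.558  0.95  -1.095  1.789  0.565  0.759 -0.79 ] p [0.56   0.1036 0.1842] g [0.5605 0.0956 0.2014] rot [-3.055 -0.432  1.419]
[-0.05858851 -0.00134958  0.18424159] [-9.8840208   0.55225125  4.89801423]
blob ((322.0588073730469, 157.70762634277344), (63.970672607421875, 68.65434265136719), 147.05665588378906) square 320.6 154.5 715
red tester [-0.0027  0.0012  0.198 ]
[290 247  61  16 859] rear [-0.044  0.     0.2  ]
```

Request:
{"method": "drive_tool", "body": {
  "plan": [
    {"hand": 0, "dp": [0.05, 0, 0.02], "yaw": 0},
    {"hand": 0, "dp": [0.1, 0, 0.05], "yaw": 0},
    {"hand": 0, "dp": [0.1, 0, 0.05], "yaw": 0}
  ]
}}

```text
t: 19.57
tool_pos: [0.5602, 0.1045, 0.1842]
eef_rot: [-3.055, -0.431, 1.419]
force: [-1.6, -10.0, 6.3]
finger_gap: -0.0
grip_force: 5.1
```

```bash
python3 look.py w14
```

```text
t 19.57 q [ 0.556  0.95  -1.094  1.789  0.565  0.758 -0.792] p [0.5602 0.1045 0.1842] g [0.5606 0.0965 0.2014] rot [-3.055 -0.431  1.419]
[-0.05768992 -0.00134664  0.18419364] [-10.10172392   0.20955388   6.28918791]
blob ((321.9725341796875, 159.56790161132812), (64.11184692382812, 68.39278411865234), 145.62814331054688) square 320.6 156.4 712
red tester [-0.0027  0.0012  0.198 ]
[290 247  61  16 855] rear [-0.0431  0.      0.2   ]
```

Compression is about 3.9 mm (≈4 N). Back away from the tab: straight back, then up.

Request:
{"method": "drive_tool", "body": {
  "plan": [
    {"hand": 0, "dp": [-0.3, 0, -0.14], "yaw": 0},
    {"hand": 0, "dp": [-1, 0, -0.5], "yaw": 0},
    {"hand": 0, "dp": [-2, 0, -1], "yaw": 0},
    {"hand": 0, "dp": [-3, 0, -2], "yaw": 0},
    {"hand": 0, "dp": [-4, 0, -4], "yaw": 0},
    {"hand": 0, "dp": [-5, 0, -7], "yaw": 0},
    {"hand": 0, "dp": [-5, 0, -7], "yaw": 0},
    {"hand": 0, "dp": [-5, 0, -7], "yaw": 0}
  ]
}}

```text
t: 20.28
tool_pos: [0.5559, 0.0315, 0.2275]
eef_rot: [-3.058, -0.438, 1.419]
force: [-0.2, -0.2, -0.9]
finger_gap: 0.0
grip_force: 0.0
```

```bash
python3 look.py w15
```

```text
t 20.28 q [ 0.717  0.923 -1.178  1.738  0.505  0.904 -0.658] p [0.5559 0.0315 0.2275] g [0.5562 0.0233 0.2447] rot [-3.058 -0.438  1.419]
[-0.13060369 -0.00734069  0.22751786] [-0.17727481  0.13931871 -0.90437445]
blob ((321.27734375, 58.64405059814453), (46.4272575378418, 52.05960464477539), 144.20347595214844) square 319.9 56.2 385
red tester [-0.0028  0.0012  0.198 ]
[298 121  46  24 954] rear [-0.0439 -0.0007  0.2   ]
```

View pics/w15.png

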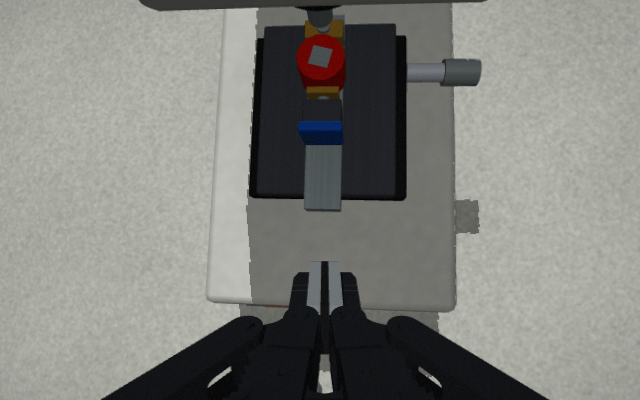

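```bash
python3 -c "
from cell import env;print(env.sign_off())"
```

```text
the job is handed in; nothing more can be done
None
```

The job is handed in: the red specimen stands upright on the vise rail against the back stop, clamped at about 4 N (estimated from about 3.9 mm of pad travel), with the arm clear. The sign-off reported no pass or fail verdict. The required tilt came from pushing the tool past its reach near the base, and there was one brief contact spike of roughly 30 N there.

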